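# Unload and reload the glue-up clamp

## Task

Crank the clamp's handwheel to open the jaw out to the white loading mark, then lift the finished panel out and lay it flat in the middle of the cork drying board. Stand all the loose beech blocks waiting on the left (two, three or four of them) side by side in the clamp, thickness along the screw and centred across the bed, and crank the jaw in until its pointer is on the mark for that number of blocks: yellow for two, green for three, red for four. Leave the other things on the bench alone.

Things in the scene. Friction and masses are not known exactly. Their poses are not given: they have to be found in the camera images.
- clamp: Glue-up clamp fixed to the bench; origin at the centre of its bed's underside. Grey bed 110 mm (x) x 310 mm (y), flat top 25 mm above the bench, no side walls. Fixed jaw at the +y end. A sliding blue jaw (60 mm wide, 24 thick, 30 high over the bed) closes towards +y. Blue gear head with a horizontal handwheel on top at the -y end; black scale along the bed's +x edge.
- fixed_face (a point): Foot of the blue fixed jaw's face (66 mm wide, 30 mm high), centre, on the bed's top: clamp-frame (0, 125, 25) mm. Blocks fill the room on its -y side.
- mark_yellow (a point): Yellow bar on the scale, mark for two blocks: 45 mm from the fixed jaw's face, i.e. 1 mm more than two blocks side by side. The small blue pointer sticking out of the sliding jaw's foot, level with its face, reads the scale.
- mark_green (a point): Green bar on the scale, mark for three blocks: 67 mm from the fixed face (1 mm more than three blocks).
- mark_red (a point): Red bar on the scale, mark for four blocks: 89 mm from the fixed face (1 mm more than four blocks).
- mark_white (a point): White bar on the black scale, the loading mark: 108 mm from the fixed face.
- clamp_jaw (a joint): Opening of the clamp in m: distance between the two jaw faces (0 closed, end stop at 0.114). The pointer stands on a bar when this equals the bar's distance. Moved only by the handwheel; stays where it is left.
- clamp_wheel (a joint): Handwheel angle a in rad (many turns), about the clamp's z: anticlockwise from above grows and opens, clockwise closes; 15 mm of jaw travel a turn (opening = 0.015 a / 2 pi). The knob's axis is at clamp-frame (35 cos a, -122 + 35 sin a) mm. Turning takes about 2 N at the knob.
- wheel_hub (a point): Centre of the top of the handwheel, a dark disc of radius 47 mm with a vertical axis; clamp-frame (0, -122, 101) mm.
- knob_top (a point): Centre of the top of the red crank knob: upright cylinder, 18 mm diameter, 40 mm high, standing on the handwheel 35 mm off its axis; top 141.5 mm above the bench. It spins freely on its pin, so it can be held from above at a constant hand orientation while it is led round.
- panel: The finished piece: three beech blocks already glued into one with dark glue lines, 50 mm along its x axis, 66 mm along y, 30 mm high, 90 g. Origin at the centre of its underside. It starts between the clamp jaws, on the bed.
- board: Cork drying board fixed on the bench at the right (-y), 130 mm (x) x 150 mm (y), 8 mm thick; origin at the centre of its underside.
- block1: Beech block, 50 mm long (its x axis) x 22 mm thick (its y axis) x 30 mm high, 30 g, standing on the table at the left (+y) with its length roughly along world x. Origin at the centre of its underside, z up. From 2 to 4 such blocks are on the bench; this one may be absent (None).
- block2: Beech block, 50 mm long (its x axis) x 22 mm thick (its y axis) x 30 mm high, 30 g, standing on the table at the left (+y) with its length roughly along world x. Origin at the centre of its underside, z up. From 2 to 4 such blocks are on the bench; this one may be absent (None).
- block3: Beech block, 50 mm long (its x axis) x 22 mm thick (its y axis) x 30 mm high, 30 g, standing on the table at the left (+y) with its length roughly along world x. Origin at the centre of its underside, z up. From 2 to 4 such blocks are on the bench; this one may be absent (None).
- block4: Beech block, 50 mm long (its x axis) x 22 mm thick (its y axis) x 30 mm high, 30 g, standing on the table at the left (+y) with its length roughly along world x. Origin at the centre of its underside, z up. From 2 to 4 such blocks are on the bench; this one may be absent (None).
- bead_box: Bystander: cream divided bead box 110 x 190 x 26 mm. Leave alone. Origin at its underside.
- tweezers: Bystander: thin black tweezers, 125 mm long. Leave alone. Origin at its underside.
- pencil: Bystander: yellow pencil, 160 mm long. Leave alone. Origin at its underside.
- screwdriver: Bystander: screwdriver with red handle. Leave alone. Origin at its underside.
- glue_gun: Bystander: yellow glue gun lying on its side, about 150 mm. Leave alone. Origin at its underside.
- offcut: Bystander: dark walnut offcut 60 x 45 x 18 mm, not one of the blocks. Leave alone. Origin at its underside.

How it is judged:
By the outcome, as a careful person would: the job done as asked, in the order asked, and still so for the second after the job is handed in, with the robot touching nothing.
Of block1, block2, block3, block4 only 2 to 4 are there at a start; the rules pass over those that are not, and their reading is None.
At some moment in a run one of block1, block2, block3, block4, panel may be knocked a few centimetres aside while the robot is not near it.
Once in a run the grip may slacken for a moment while it holds something.
It also fails if it takes over 210 s, if anything falls off the work surface, if the arm or the gripper's body presses on something with over 40 N, if the wrist force passes 120 N, or if a joint passes its speed limit or range.

## Robot

A 7-joint arm with a two-finger parallel gripper is mounted at the origin on the work surface. World frame = base frame: x ahead of the robot, y to its left, z up, the work surface at z = 0. Lengths are in mm, angles in rad, forces in N, time in s.
With the tool pointing down it reaches from about 400 to 875 mm from the base axis. Payload 4.4 kg.
Tool frame: the origin (TCP) lies midway between the tips of the shut fingers; the grasp point (between the pads) lies 19 mm behind it (ctrl.grip_point_offset is the distance from the TCP to the grasp point, in mm); z points along the fingers, y is the line along which they close (so a half turn about z gives the same grasp; the last joint's range is limited). The gripper opens to 85 mm and grips with 20 to 120 N. Pads are 22 mm wide; open, the fingers measure 114 mm over their backs; the gripper's body (76 mm by 85 mm) begins 54 mm behind the grasp point. The pads swing forward as they close: fully open they stand 13 mm farther back than shut.
Start: joints at [-1.236, 0.628, 0.038, 1.517, -0.027, 0.996, -0.02], TCP at [253.578, 598.512, 202.313] pointing down, gripper open.
Joint ranges: [-3.06, 3.06], [-0.37, 2.12], [-1.25, 1.32], [0.18, 2.47], [-1.1, 4.24], [0.23, 1.98], [-2.94, 2.94]. Speed limits (rad/s): [2.57, 2.57, 3.14, 3.14, 3.14, 3.14, 3.14].

## Interface

Orientations are given as [roll, pitch, yaw] about the fixed x, y, z axes, in that order (R = Rz(yaw) Ry(pitch) Rx(roll)).
In Python, from cell import ctrl gives the robot as it stands.
- The arm moves only by the shell command python3 nudge.py, which reads ROWS from standard input. ROWS is 1 to 12 rows, parted by a bar, with the numbers parted by spaces; each row has 7 numbers: dx, dy, dz in shares of the most that a row can go, 1 being 50 mm, then a rotation vector rx, ry, rz in units of 0.25 rad, then the finger opening in mm; each row shifts and turns the commanded pose from where the row before left it, along the tool's axes as they then stand; what a row does not reach is not made up. A row lasts 1/10 s, in which the tool goes at most 50 mm and 0.15 rad, less where a joint would pass 70% of its speed; a pose out of reach is approached as far as the arm can. The fingers move at their own pace and stop on an object; the grip force is fixed at half the most. Time passes only in rows, so rows that do not move let the fingers close. It prints the time, the measured TCP pose, the force, the opening and the grip force at its end. Input that does not fit is refused with a message, and nothing moves.
- ctrl.read_state(): the state, without advancing time (a new reading comes with each control period).
- ctrl.get_image(name): name is "side" or "top"; returns the picture (480x640x3 uint8, blue, green, red); there is no depth.
- ctrl.calibration(name): a dict with "fx", "fy", "cx", "cy" (pixels), "rvec" (rotation vector, rad) and "tvec" (3), from world to camera coordinates, as OpenCV has them. Camera axes: x right, y down, z forward; pixel columns grow to the right and rows downward; lengths in mm; the calibration is good to about 2 mm. A picture is of the moment at which its call begins. calibration takes no time and is no camera call.
- ctrl.finish_job(): hands the job in; it is judged then, once.
The state is a dict: "clock": time; "qpos": joint angles; "qd": joint speeds; "tau": joint torques, N m; "eef_pos": TCP position; "tool_rot": TCP orientation; "force": force on the tool from outside, world axes, zero at the start; "torque": the same for the moment, N m; "width": finger opening in mm; "gripper_force": force on a finger pad.
Only numpy, scipy, OpenCV 4.12 (cv2) and the standard library are available. Lean on these libraries where they do the work, as an engineer would, in place of code of your own. Each camera call takes 0.05 s, during which the arm holds its last target. There are 200 camera calls.

## Working session

There is one attempt and no reset: what is moved stays moved. The work goes in short steps, Python scripts to look and compute and a shell command to move; the robot and the scene stay as the last step left them, time stands still between calls to the robot, and variables do not carry over. Pictures are saved under pics/ and viewed, at most 14 in all, crops included, and the job is handed in when it is done.

```bash
ls; mkdir -p pics; cat > h.py <<'E'
import numpy as np, cv2
from cell import ctrl
def K(n):
    c=ctrl.calibration(n); R=cv2.Rodrigues(np.array(c["rvec"],float))[0]
    return np.array([[c["fx"],0,c["cx"]],[0,c["fy"],c["cy"]],[0,0,1]]),R,np.array(c["tvec"],float).ravel()
def px2w(n,uv,z):
    k,R,t=K(n); o=-R.T@t; d=R.T@np.linalg.inv(k)@np.array([uv[0],uv[1],1.])
    return o+d*(z-o[2])/d[2]
def w2px(n,p):
    k,R,t=K(n); q=k@(R@np.array(p,float)+t); return q[:2]/q[2]
E
python3 - <<'E'
from h import *
for n in("top","side"):
    cv2.imwrite(f"pics/{n}0.png",ctrl.get_image(n)); k,R,t=K(n); print(n,k[0,0],-R.T@t)
s=ctrl.read_state(); print(s)
E
```

```text
cell.py
nudge.py
pics
top 440.018260362953 [ 375.35843868   25.68101763 1181.66054935]
side 466.18239016746776 [343.63473247 794.97754094 711.15234102]
{'clock': 0.1, 'qpos': array([-1.23578877,  0.62925253,  0.03842899,  1.51825533, -0.02702311,
        0.99628721, -0.02002414]), 'qd': array([-0.00137552, -0.00147208, -0.00028354,  0.00055931, -0.00225509,
       -0.00156595, -0.00044004]), 'tau': array([ 3.43223852e-03, -5.64547098e+01,  1.23076759e+00, -1.93979770e+01,
        1.13229550e-02,  5.39723711e-03, -1.11228769e-05]), 'eef_pos': array([253.32837261, 597.95293286, 201.48554838]), 'tool_rot': array([-3.13990721e+00, -1.20856382e-05,  2.74076142e+00]), 'force': array([0.29095445, 1.12796314, 0.01755067]), 'torque': array([-0.04660682,  0.01536271,  0.00432515]), 'gripper_force': 0.0, 'width': 85.15473220573575}
```

View pics/top0.png

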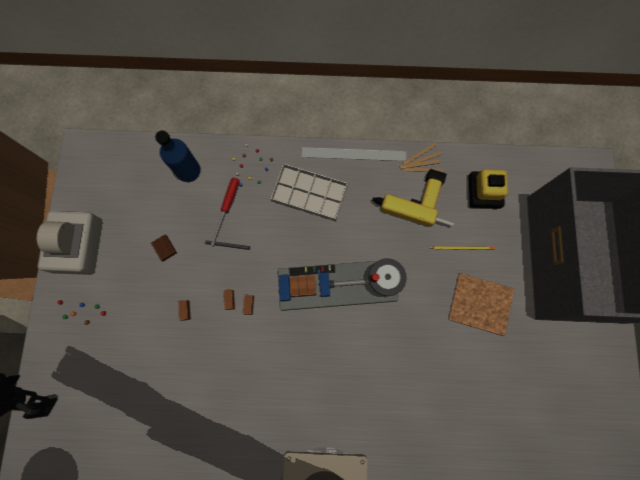

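View pics/side0.png

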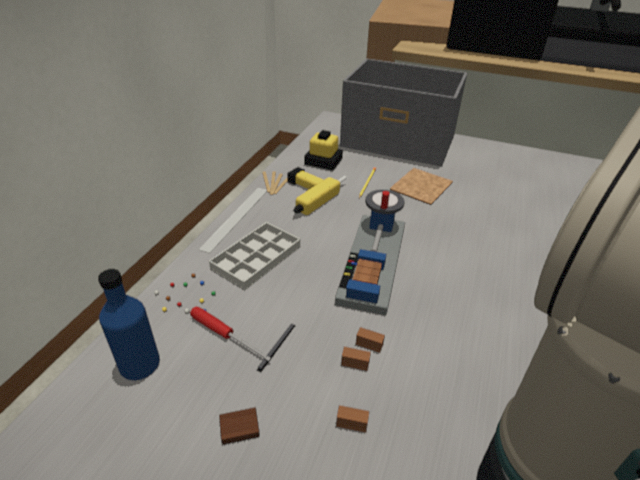

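The top view shows the clamp at about (337,285), with the knob at (375,278) and the hub at (387,277). Three blocks are at (184,310), (229,299) and (248,304), and the board is at (481,303). The offcut is at (163,247).

```bash
cat >> h.py <<'E'
def rects(im,mask,amin):
    out=[]
    for c in cv2.findContours(mask,cv2.RETR_EXTERNAL,cv2.CHAIN_APPROX_NONE)[0]:
        if cv2.contourArea(c)>=amin:
            m=cv2.moments(c); out.append(((m["m10"]/m["m00"],m["m01"]/m["m00"]),cv2.minAreaRect(c),cv2.contourArea(c),c))
    return out
def hsvm(im,lo,hi): return cv2.inRange(cv2.cvtColor(im,cv2.COLOR_BGR2HSV),np.array(lo),np.array(hi))
E
python3 - <<'E'
from h import *
im=cv2.imread("pics/top0.png")
cv2.imwrite("pics/c1.png",cv2.resize(im[250:330,265:415],None,fx=5,fy=5,interpolation=cv2.INTER_CUBIC))
hs=cv2.cvtColor(im,cv2.COLOR_BGR2HSV)
for p in [(184,310),(229,299),(248,304),(303,286),(163,247),(481,303),(325,285),(375,278)]: print(p,hs[p[1],p[0]])
for nm,lo,hi,z,a in [("wood",(3,90,60),(14,230,255),30,40),("board",(3,60,60),(20,230,255),8,1000),("blue",(100,120,40),(125,255,255),55,30),("red",(170,150,60),(180,255,255),141.5,8),("red0",(0,200,80),(3,255,255),141.5,8)]:
    for c,r,A,_ in rects(im,hsvm(im,lo,hi),a): print(nm,np.round(c,1),[np.round(x,1) for x in r],A,px2w("top",c,z).round(1))
E
```

```text
(184, 310) [ 12 163  94]
(229, 299) [ 12 162  96]
(248, 304) [ 11 160  97]
(303, 286) [ 11 159 109]
(163, 247) [ 10 167  58]
(481, 303) [ 13 135 128]
(325, 285) [107 171  85]
(375, 278) [  1 186 140]
wood [182.7 309.9] [array([182.8, 310. ]), array([19.9,  8.6]), np.float64(86.6)] 140.0 [438.1 383.8  30. ]
wood [247.6 304.3] [array([247.6, 304.4]), array([ 8.6, 19.5]), np.float64(5.2)] 145.5 [458.9 217.   30. ]
wood [228.1 298.9] [array([228., 299.]), array([18.,  8.]), np.float64(90.0)] 141.5 [471.  268.9  30. ]
wood [ 17.6 288. ] [array([ 17.5, 288.5]), array([23., 35.]), np.float64(90.0)] 642.5 [477.4 823.   30. ]
wood [302.4 285.2] [array([302.3, 285.2]), array([19.4, 25.8]), np.float64(85.6)] 458.5 [514.3  77.3  30. ]
wood [481.2 304.1] [array([481.5, 304.1]), array([60.6, 48.5]), np.float64(15.9)] 2689.5 [ 483.5 -388.6   30. ]
wood [ 49.3 187.9] [array([ 49.5, 190.2]), array([ 8.2, 40.4]), np.float64(5.7)] 227.0 [755.9 789.7  30. ]
board [324.  465.5] [array([324.5, 465.5]), array([83., 27.]), np.float64(-0.0)] 1682.5 [78.2  4.1  8. ]
board [481.4 304. ] [array([481.7, 304.1]), array([61.5, 49. ]), np.float64(15.9)] 2773.0 [ 485.7 -397.     8. ]
blue [284.  287.3] [array([284. , 287.4]), array([25.1,  9.3]), np.float64(86.6)] 207.0 [504.1 123.   55. ]
blue [324.  283.6] [array([323.9, 282.4]), array([26.1,  9.1]), np.float64(82.2)] 176.0 [517.5  20.8  55. ]
blue [174.8 152.8] [array([173.8, 151.8]), array([22.1, 26. ]), np.float64(50.7)] 360.0 [862.3 445.2  55. ]
red0 [230.7 191.6] [array([229.9, 194.3]), array([ 7. , 32.9]), np.float64(18.4)] 137.5 [727.  261.9 141.5]
```

View pics/c1.png

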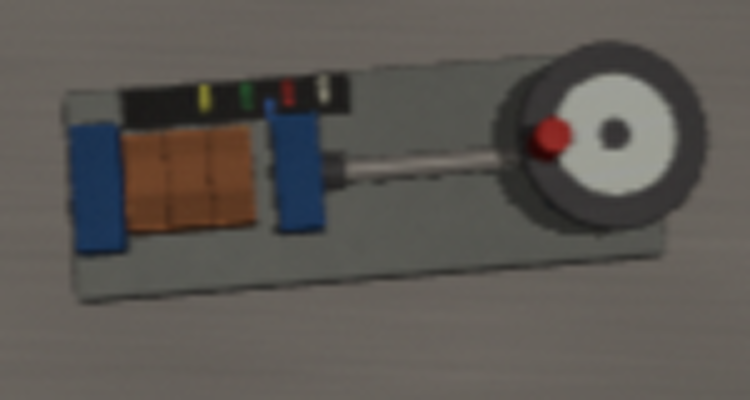

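The crop (×5) shows the pointer at about 270, between green (247) and red (289), so the opening is about 79 mm. The bed corners are at (65,92), (82,300) and (662,257), the hub is at (612,134) and the knob is at (552,134).

```bash
python3 - <<'E'
from h import *
from scipy.optimize import least_squares
im=cv2.imread("pics/top0.png"); sd=cv2.imread("pics/side0.png")
u=lambda x,y:(265+(x+.5)/5-.5,250+(y+.5)/5-.5)
obs=[((65,92),(55,155,25)),((82,300),(-55,155,25)),((662,257),(-55,-155,25)),((612,134),(0,-122,101)),((205,97),None),((324,88),None)]
P=[(px2w("top",u(*a),b[2])[:2],b[:2]) for a,b in obs if b]
for (w,b) in P: print(b,w.round(1))
def f(q):
    c,s=np.cos(q[2]),np.sin(q[2]); return np.concatenate([np.array([q[0]+c*b[0]-s*b[1],q[1]+s*b[0]+c*b[1]])-w for w,b in P])
r=least_squares(f,[510,0,0]); print("clamp",r.x,r.fun.round(1))
x,y,a=r.x;R2=np.array([[np.cos(a),-np.sin(a)],[np.sin(a),np.cos(a)]])
toC=lambda p:R2.T@(np.array(p[:2])-r.x[:2])
print("yellow,white in clamp",[toC(px2w("top",u(*p),26)).round(1) for p in((205,97),(324,88),(270,105))])
for n,i in(("top",im),("side",sd)):
    m=hsvm(i,(0,150,70),(6,255,255))|hsvm(i,(174,150,60),(180,255,255))
    for c,rr,A,ct in rects(i,m,6): print(n,np.round(c,1),cv2.boundingRect(ct),A,px2w(n,c,121).round(1))
    for p in((0,-122,101),(0,125,25),(0,0,25)):
        w=R2@np.array(p[:2])+r.x[:2]; print(n,p,w.round(1),w2px(n,[*w,p[2]]).round(1))
cv2.imwrite("pics/c2.png",cv2.resize(sd[175:320,325:460],None,fx=4,fy=4,interpolation=cv2.INTER_CUBIC))
E
```

```text
(55, 155) [558.  145.5]
(-55, 155) [449.2 130. ]
(-55, -155) [ 483.3 -171.3]
(0, -122) [ 535.7 -133.8]
clamp [ 5.21151074e+02 -1.40335641e+01  1.14958338e-01] [ 0.   0.8 -0.4  3.7  1.  -3.  -0.5 -1.5]
yellow,white in clamp [array([46.4, 80.2]), array([46.5, 16.9]), array([39.5, 46.1])]
top [374.9 276.8] (372, 274, 7, 7) 28.5 [ 530.6 -101.6  121. ]
top [229.8 193.9] (221, 178, 18, 34) 230.0 [727.7 268.4 121. ]
top (0, -122, 101) [ 535.1 -135.2] [387.6 276.6]
top (0, 125, 25) [506.8 110.1] [289.8 287.8]
top (0, 0, 25) [521.2 -14. ] [337.2 284.2]
side [210.3 321.6] (191, 307, 42, 31) 456.5 [695.7 370.2 121. ]
side [384.5 199.4] (381, 191, 8, 18) 73.0 [ 527.  -102.9  121. ]
side (0, -122, 101) [ 535.1 -135.2] [383.9 198.8]
side (0, 125, 25) [506.8 110.1] [362.  291.8]
side (0, 0, 25) [521.2 -14. ] [372.3 254.7]
```

View pics/c2.png

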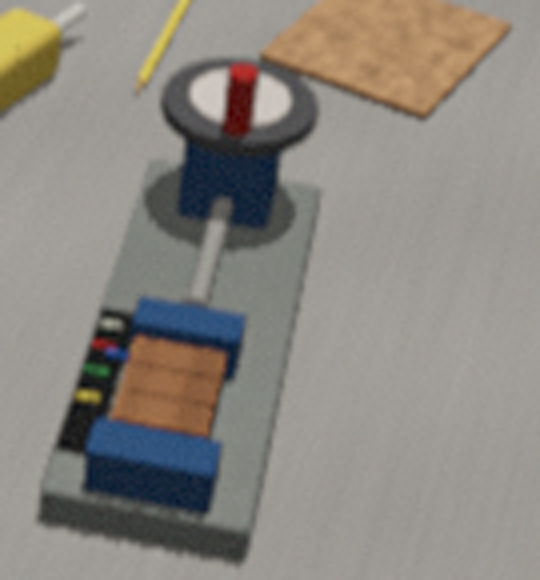

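Both views agree: hub at about (535.4,-134.5), knob at about (528.5,-101.5), clamp yaw 0.115, opening about 79 mm. I'll use tool yaw 1.686, so tool x is clamp y and tool y is clamp x.

Careful with the scale: shifts go in shares of 50 mm and turns go in units of 0.25 rad. That gives: 0.15 rad is 0.6.

```bash
cat >> h.py <<'E'
CX,CY,CA=521.2,-14.0,0.115
def cl2w(p): c,s=np.cos(CA),np.sin(CA); return np.array([CX+c*p[0]-s*p[1],CY+s*p[0]+c*p[1]])
def w2cl(p): c,s=np.cos(CA),np.sin(CA); d=np.array(p[:2])-[CX,CY]; return np.array([c*d[0]+s*d[1],-s*d[0]+c*d[1]])
def go(p,yaw=np.pi/2+CA):
    "tool-axis shift to reach world p, after turning to yaw"
    s=ctrl.read_state(); d=np.array(p)-s["eef_pos"]; y0=s["tool_rot"][2]; t=yaw
    print("rz",round(-((yaw-y0+np.pi)%(2*np.pi)-np.pi),3),"dx,dy,dz",np.round([np.cos(t)*d[0]+np.sin(t)*d[1],np.sin(t)*d[0]-np.cos(t)*d[1],-d[2]],1), "tilt",s["tool_rot"][:2].round(3),"clock",s["clock"])
E
echo '0 0 0 0 0 0.6 35 | 0 0 0 0 0 0.6 35 | 0 0 0 0 0 0.6 35 | 0 0 0 0 0 0.6 35 | 0 0 0 0 0 0.6 35 | 0 0 0 0 0 0.6 35 | 0 0 0 0 0 0.6 35 | 0 0 0 0 0 0 35' | python3 nudge.py
python3 -c "
from h import *
go([528.5,-101.5,200])"
```

```text
clock: 0.9
eef_pos: [253.3, 598.2, 201.7]
tool_rot: [-3.142, 0.001, 1.691]
force: [0.4, -0.4, -0.1]
width: 34.8
gripper_force: 0.0
rz 0.005 dx,dy,dz [-726.7  193.1    1.7] tilt [-3.142e+00  1.000e-03] clock 0.9
```

```bash
echo '-0.8 0.22 0 0 0 0 35 | -0.8 0.22 0 0 0 0 35 | -0.8 0.22 0 0 0 0 35 | -0.8 0.22 0 0 0 0 35 | -0.8 0.22 0 0 0 0 35 | -0.8 0.22 0 0 0 0 35 | -0.8 0.22 0 0 0 0 35 | -0.8 0.22 0 0 0 0 35 | -0.8 0.2 0 0 0 0 35 | -0.8 0.2 0 0 0 0 35 | -0.8 0.2 0 0 0 0 35 | -0.8 0.2 0 0 0 0 35' | python3 nudge.py
echo '-0.8 0.22 0 0 0 0 35 | -0.8 0.22 0 0 0 0 35 | -0.8 0.22 0 0 0 0 35 | -0.8 0.22 0 0 0 0 35 | -0.8 0.22 0 0 0 0 35 | -0.8 0.2 0 0 0 0 35 | 0 0 0 0 0 0 35' | python3 nudge.py
python3 -c "
from h import *
go([528.5,-101.5,107])"
```

```text
clock: 2.1
eef_pos: [438.4, 135.7, 202.4]
tool_rot: [3.141, -0.0, 1.695]
force: [0.9, 0.3, -0.1]
width: 35.2
gripper_force: 0.0
clock: 2.8
eef_pos: [532.6, -100.7, 202.6]
tool_rot: [3.14, 0.005, 1.686]
force: [0.1, -0.7, 0.4]
width: 35.0
gripper_force: 0.0
rz 0.0 dx,dy,dz [-0.3 -4.2 95.6] tilt [3.14  0.005] clock 2.8
```

Converted, 20 mm is 0.4, 19 mm is 0.38.

```bash
echo '0 -0.08 0.3 0 0 0 35 | 0 0 0.4 0 0 0 35 | 0 0 0.4 0 0 0 35 | 0 0 0.4 0 0 0 35 | 0 0 0.38 0 0 0 35 | 0 0 0 0 0 0 35 | 0 0 0 0 0 0 16 | 0 0 0 0 0 0 16 | 0 0 0 0 0 0 16' | python3 nudge.py
python3 -c "
from h import *
s=ctrl.read_state();print(w2cl(s['eef_pos']),s['force'],s['torque'])
for n in('top','side'):cv2.imwrite(f'pics/{n}1.png',ctrl.get_image(n))
a=cv2.imread('pics/top1.png')[220:340,250:430];b=cv2.imread('pics/side1.png')[150:270,300:480]
cv2.imwrite('pics/k1.png',cv2.resize(np.hstack([a,b]),None,fx=2.2,fy=2.2))"
```

```text
clock: 3.7
eef_pos: [527.5, -93.4, 108.8]
tool_rot: [3.141, -0.0, 1.692]
force: [0.1, 0.1, -3.0]
width: 16.6
gripper_force: 13.4
[ -2.86803572 -79.57771717] [ 0.06853241  0.07767513 -2.97253754] [ 0.12084711  0.0358196  -0.01540726]
```

View pics/k1.png

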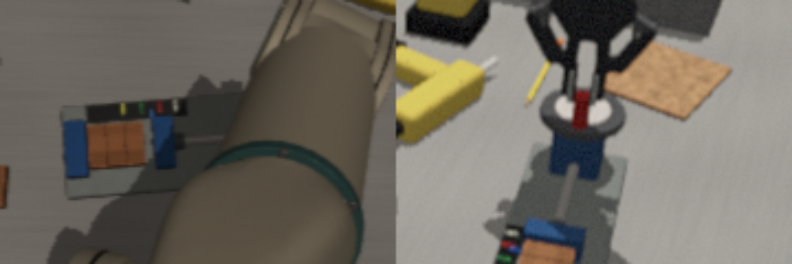

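The side view shows the fingers straddling the red knob from above, but the TCP moved about 7 mm towards +y. I'll let it settle and read again.

```bash
echo '0 0 0 0 0 0 16 | 0 0 0 0 0 0 16' | python3 nudge.py
python3 -c "
from h import *
s=ctrl.read_state();print(w2cl(s['eef_pos']),s['force'],s['torque'])
b=ctrl.get_image('side');cv2.imwrite('pics/k2.png',cv2.resize(b[160:250,340:450],None,fx=6,fy=6,interpolation=cv2.INTER_CUBIC))"
```

```text
clock: 4.0
eef_pos: [527.5, -93.4, 108.7]
tool_rot: [3.141, -0.0, 1.691]
force: [-1.4, 1.3, 1.1]
width: 16.2
gripper_force: 13.8
[ -2.83722743 -79.63660022] [-1.43226795  1.34074859  1.09197328] [0.26540176 0.25387004 0.00991971]
```

View pics/k2.png

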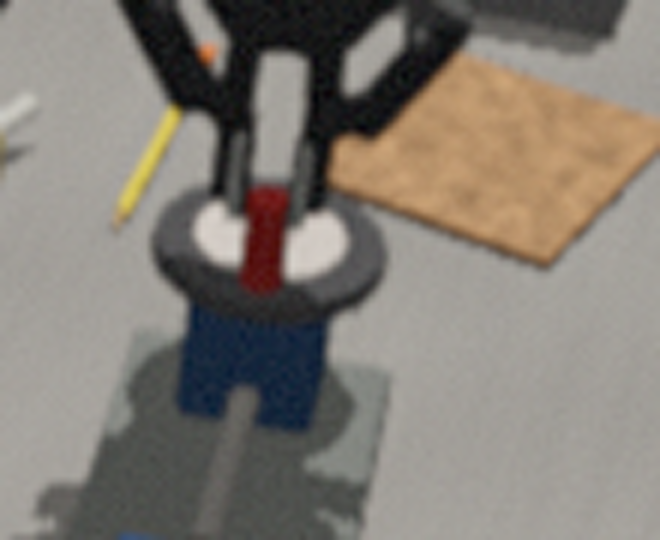

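```bash
python3 -c "
from h import *
for n in('side',):
  for p in([527.5,-93.4,108.7],[528.5,-101.5,141.5],[528.5,-101.5,101.5],[528.5,-101.5,121],[527.5,-93.4,127]):
    q=w2px(n,p);print(p,q.round(1),((q-[340,160])*6).round())
"
echo '0 0 0 0 0 0 8 | 0 0 0 0 0 0 8 | 0 0 0 0 0 0 8' | python3 nudge.py
python3 -c "
from h import *
s=ctrl.read_state();print(w2cl(s['eef_pos']),s['force'],s['torque'])
a=ctrl.get_image('top');b=ctrl.get_image('side')
for n,i in(('top',a),('side',b)):
    m=hsvm(i,(0,150,50),(6,255,255))|hsvm(i,(174,150,50),(180,255,255))
    for c,rr,A,ct in rects(i,m,6): print(n,np.round(c,1),cv2.boundingRect(ct),A)
cv2.imwrite('pics/k3.png',b[60:300,280:520].repeat(2,0).repeat(2,1))"
```

```text
clock: 4.35
eef_pos: [527.7, -93.2, 108.9]
tool_rot: [3.141, -0.001, 1.691]
force: [-1.2, 2.8, 5.2]
width: 12.5
gripper_force: 58.6
[ -2.68196235 -79.45318658] [-1.21896852  2.81609341  5.22967092] [0.49256757 0.41853248 0.04120042]
top [229.8 194.3] (221, 178, 18, 35) 245.5
side [210.3 321.5] (191, 307, 41, 31) 454.0
side [383.5 199.7] (380, 191, 7, 17) 67.0
```

View pics/k3.png

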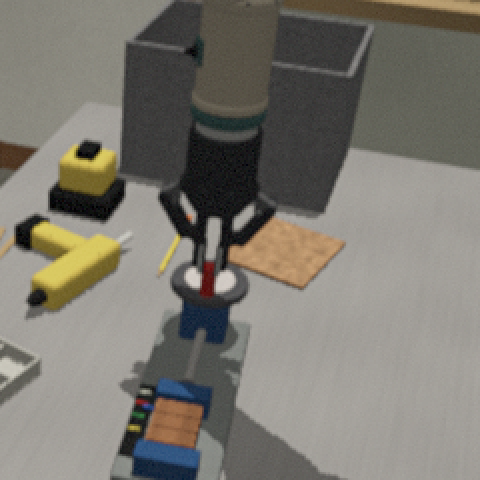

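```bash
python3 -c "
from h import *
print('start',w2px('top',[253.4,598,202]),w2px('top',[253.4,598,275]))
for y in(-93,-120,-140):
  for z in(109,128,182): print(y,z,w2px('side',[527.7,y,z]).round(1))
a=cv2.imread('pics/top0.png');cv2.imwrite('pics/g0.png',np.vstack([cv2.resize(a[360:460,0:120],None,fx=4,fy=4)]))
"
```

```text
start [ 47.91640469 388.38239052] [ 25.4739552  392.34346104]
-93 109 [382.5 205.9]
-93 128 [383.4 199. ]
-93 182 [385.9 178.5]
-120 109 [385.6 199.9]
-120 128 [386.5 193.1]
-120 182 [389.  172.9]
-140 109 [387.8 195.7]
-140 128 [388.7 188.9]
-140 182 [391.3 168.8]
```

View pics/g0.png

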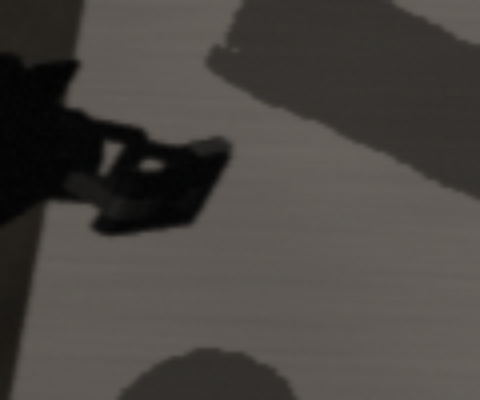

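Something is off. The fingers appear about 30 mm from where the reported TCP projects, and the grip width of 12.5 suggests a chord grip. I'll release, lift, and compare the gripper's image with its reported pose in open space to the left.

```bash
echo '0 0 0 0 0 0 40 | 0 0 0 0 0 0 40 | 0 0 -0.4 0 0 0 40 | 0 0 -0.6 0 0 0 40 | 0 0 -0.6 0 0 0 85 | 0.6 0 0 0 0 0 85 | 0.8 0 0 0 0 0 85 | 0.8 0 0 0 0 0 85 | 0.8 0 0 0 0 0 85 | 0.6 0 0 0 0 0 85 | 0 0 0 0 0 0 85 | 0 0 0 0 0 0 85' | python3 nudge.py
python3 -c "
from h import *
s=ctrl.read_state();e=s['eef_pos'];y=s['tool_rot'][2];ty=np.array([np.sin(y),-np.cos(y),0]);print(e,s['tool_rot'])
out=[]
for n in('top','side'):
    i=ctrl.get_image(n)
    pts=[e,e+[0,0,13]+ty*42.5,e+[0,0,13]-ty*42.5]
    q=[w2px(n,p) for p in pts];print(n,np.round(q,1))
    x0,y0=int(q[0][0])-65,int(q[0][1])-75
    print(x0,y0)
    c=cv2.resize(i[y0:y0+150,x0:x0+130],None,fx=3,fy=3)
    for p in q: cv2.circle(c,tuple(int(v) for v in (p-[x0,y0])*3),4,(255,0,255),1)
    out.append(c)
cv2.imwrite('pics/g1.png',np.hstack(out))"
```

```text
clock: 5.65
eef_pos: [506.1, 85.1, 188.2]
tool_rot: [3.141, 0.001, 1.692]
force: [0.0, 0.8, -0.8]
width: 85.0
gripper_force: 0.0
[506.09676554  85.14263109 188.2437636 ] [3.14111802e+00 7.35643195e-04 1.69227338e+00]
top [[296.  280.1]
 [294.4 260.7]
 [297.  298.4]]
231 205
side [[372.6 222.1]
 [351.2 213. ]
 [395.6 220.2]]
307 147
```

View pics/g1.png

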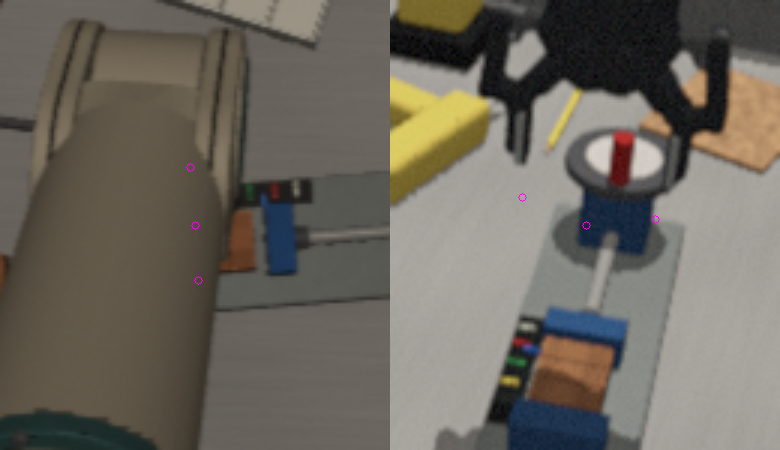

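The side view shows the open fingertips at crop (518,163) and (672,190), about 11 px above where they should project. That fits the tips being about 25 mm higher than reported. I'll check by touching clear bench with the shut fingers.

```bash
echo '0.6 -0.5 0 0 0 0 0 | 0.64 -0.5 0 0 0 0 0 | 0.64 -0.5 0 0 0 0 0 | 0 0 0.8 0 0 0 0 | 0 0 0.8 0 0 0 0 | 0 0 0.8 0 0 0 0 | 0 0 0.6 0 0 0 0 | 0 0 0.3 0 0 0 0 | 0 0 0 0 0 0 0' | python3 nudge.py
echo '0 0 0.12 0 0 0 0 | 0 0 0.12 0 0 0 0 | 0 0 0 0 0 0 0' | python3 nudge.py
python3 -c "
from h import *
s=ctrl.read_state();e=s['eef_pos'];print(e,w2px('side',e),w2px('top',e))
b=ctrl.get_image('side');cv2.imwrite('pics/g2.png',cv2.resize(b[200:400,290:490],None,fx=3,fy=3))"
```

```text
clock: 6.65
eef_pos: [419.6, 167.1, 21.6]
tool_rot: [-3.138, 0.002, 1.688]
force: [0.5, 0.2, 1.3]
width: -0.4
gripper_force: 0.0
clock: 6.95
eef_pos: [420.5, 169.3, 11.4]
tool_rot: [3.141, -0.0, 1.69]
force: [-0.3, -0.1, 0.2]
width: 0.4
gripper_force: 0.0
[420.48908477 169.27261669  11.44566524] [394.45888848 328.5572306 ] [265.8002123  320.42818629]
```

View pics/g2.png

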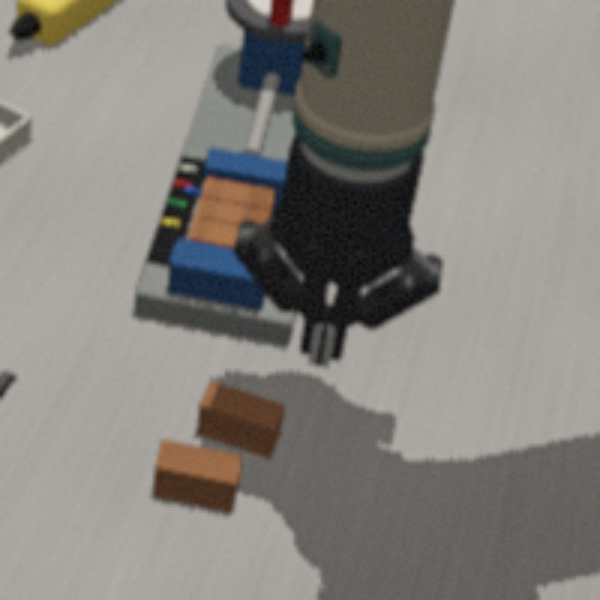

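The tips appear at (397.3,320.7), while the reported TCP projects to (394.5,328.6). I'll keep going down gently until contact.

```bash
echo '0 0 0.1 0 0 0 0 | 0 0 0.08 0 0 0 0 | 0 0 0 0 0 0 0' | python3 nudge.py
echo '0 0 0.08 0 0 0 0 | 0 0 0 0 0 0 0' | python3 nudge.py
python3 -c "
from h import *
i=cv2.imread('pics/g2.png')
s=ctrl.read_state();print(s['eef_pos'],s['force'])
for z in(0,11.4,25,35):print(z,px2w('side',(397.3,320.7),z))
"
```

```text
clock: 7.3
eef_pos: [420.0, 169.4, 2.1]
tool_rot: [-3.141, 0.0, 1.691]
force: [0.4, -0.5, -0.5]
width: -0.2
gripper_force: 0.0
clock: 7.5
eef_pos: [420.0, 169.4, -1.8]
tool_rot: [-3.141, 0.0, 1.691]
force: [-0.4, 0.0, -0.4]
width: 0.1
gripper_force: 0.0
[420.0226637  169.41581999  -1.78023901] [-0.38492321  0.01749769 -0.37488167]
0 [ 4.21595689e+02  1.36614234e+02 -1.13686838e-13]
11.4 [420.34595025 147.16800931  11.4       ]
25 [418.85503339 159.75847756  25.        ]
35 [417.758771  169.0161748  35.       ]
```

Converted, 6 mm is 0.12.

```bash
echo '0 0 0.12 0 0 0 0 | 0 0 0.12 0 0 0 0 | 0 0 0 0 0 0 0' | python3 nudge.py
echo '0 0 0.06 0 0 0 0 | 0 0 0 0 0 0 0' | python3 nudge.py
echo '0 0 0.06 0 0 0 0 | 0 0 0 0 0 0 0' | python3 nudge.py
```

```text
clock: 7.8
eef_pos: [419.8, 169.4, -14.0]
tool_rot: [-3.141, 0.001, 1.691]
force: [0.1, -0.5, 0.3]
width: -0.0
gripper_force: 0.0
clock: 8.0
eef_pos: [420.1, 169.4, -16.6]
tool_rot: [-3.141, -0.0, 1.691]
force: [0.3, -0.0, -0.6]
width: -0.0
gripper_force: 0.0
clock: 8.2
eef_pos: [420.1, 169.4, -19.5]
tool_rot: [-3.141, -0.0, 1.691]
force: [0.8, -0.7, -0.3]
width: -0.1
gripper_force: 0.0
```

```bash
for k in 1 2 3; do :; done
echo '0 0 0.04 0 0 0 0 | 0 0 0 0 0 0 0' | python3 nudge.py | egrep 'eef|force:'
echo '0 0 0.04 0 0 0 0 | 0 0 0 0 0 0 0' | python3 nudge.py| egrep 'eef|force:'
echo '0 0 0.02 0 0 0 0 | 0 0 0 0 0 0 0' | python3 nudge.py| egrep 'eef|force:'
```

```text
eef_pos: [420.1, 169.4, -21.7]
force: [-0.3, 0.1, 0.3]
gripper_force: 0.0
eef_pos: [420.0, 169.4, -23.8]
force: [-0.2, -0.6, 0.4]
gripper_force: 0.0
eef_pos: [420.1, 169.3, -24.8]
force: [-0.2, -0.9, -0.3]
gripper_force: 0.0
```

Converted, 2 mm is 0.04.

```bash
echo '0 0 0.04 0 0 0 0 | 0 0 0 0 0 0 0' | python3 nudge.py | egrep 'eef|force:'
echo '0 0 0.04 0 0 0 0 | 0 0 0 0 0 0 0' | python3 nudge.py| egrep 'eef|force:'
python3 -c "
from h import *
s=ctrl.read_state();e=s['eef_pos'];print(e,w2px('side',[e[0],e[1],0]),ctrl.grip_point_offset)
b=ctrl.get_image('side');cv2.imwrite('pics/g3.png',cv2.resize(b[270:370,340:460],None,fx=4,fy=4))"
```

```text
eef_pos: [420.0, 169.3, -26.9]
force: [0.6, -0.6, -0.4]
gripper_force: 0.0
eef_pos: [420.1, 169.4, -28.8]
force: [0.3, 0.1, -0.5]
gripper_force: 0.0
[420.13221889 169.3510404  -28.84326795] [393.94877198 332.52017181] 18.700000000000003
```

View pics/g3.png

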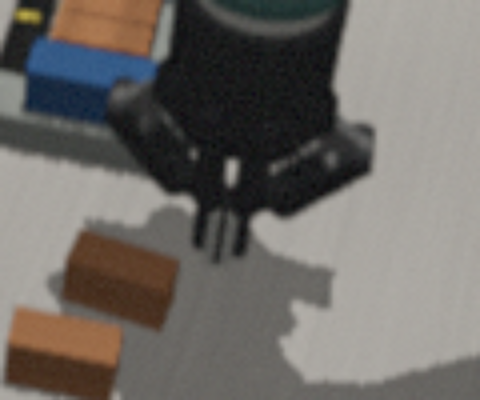

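The tips are at (394.6,335.5), almost on the bench, even though the reported z is -28.8.

Converted, 1.5 mm is 0.03.

```bash
echo '0 0 0.03 0 0 0 0 | 0 0 0 0 0 0 0' | python3 nudge.py | egrep 'eef|force:'
echo '0 0 0.03 0 0 0 0 | 0 0 0 0 0 0 0' | python3 nudge.py| egrep 'eef|force:'
echo '0 0 0.03 0 0 0 0 | 0 0 0 0 0 0 0' | python3 nudge.py| egrep 'eef|force:'
```

```text
eef_pos: [420.2, 169.4, -29.0]
force: [-1.8, -1.3, 18.5]
gripper_force: 8.9
eef_pos: [420.3, 169.4, -29.1]
force: [-4.3, -1.9, 37.5]
gripper_force: 18.6
eef_pos: [420.3, 169.5, -29.2]
force: [-6.4, -3.0, 56.0]
gripper_force: 28.3
```

Contact came at a reported z of -29, so the true z is the reported z plus 29. I'll put that in the helper and go back to the knob.

Careful with the scale: shifts go in shares of 50 mm and turns go in units of 0.25 rad. That gives: -50 mm is -1, -40 mm is -0.8.

```bash
cat >> h.py <<'E'
ZB=29.0
_go=go
def go(p,yaw=np.pi/2+CA): _go([p[0],p[1],p[2]-ZB],yaw)
E
echo '0 0 -0.8 0 0 0 35 | 0 0 -1 0 0 0 35 | 0 0 -1 0 0 0 35 | -0.8 0.22 -1 0 0 0 35 | -0.8 0.22 0 0 0 0 35 | -0.8 0.22 0 0 0 0 35 | -0.8 0.22 0 0 0 0 35 | -0.8 0.22 0 0 0 0 35 | -0.8 0.22 0 0 0 0 35 | -0.8 0.22 0 0 0 0 35 | 0 0 0 0 0 0 35 | 0 0 0 0 0 0 35' | python3 nudge.py
python3 -c "
from h import *
go([528.5,-101.5,107])
b=ctrl.get_image('top')"
```

```text
clock: 11.05
eef_pos: [526.0, -91.4, 145.0]
tool_rot: [-3.141, -0.0, 1.688]
force: [0.1, 0.5, -0.6]
width: 35.0
gripper_force: 0.0
rz 0.002 dx,dy,dz [-10.3   1.3  67. ] tilt [-3.141 -0.   ] clock 11.05
```

Converted, -10 mm is -0.2, 1 mm is 0.02.

```bash
echo '-0.2 0.02 0 0 0 0 35 | 0 0 0.4 0 0 0 35 | 0 0 0.4 0 0 0 35 | 0 0 0.4 0 0 0 35 | 0 0 0.14 0 0 0 35 | 0 0 0 0 0 0 35 | 0 0 0 0 0 0 8 | 0 0 0 0 0 0 8 | 0 0 0 0 0 0 8 | 0 0 0 0 0 0 8' | python3 nudge.py
python3 -c "
from h import *
s=ctrl.read_state();print(w2cl(s['eef_pos']),s['force'],s['torque'])"
```

```text
clock: 12.1
eef_pos: [529.2, -100.4, 79.1]
tool_rot: [3.14, 0.0, 1.691]
force: [-0.6, 0.4, 4.8]
width: 16.7
gripper_force: 58.7
[ -1.91607897 -86.72528465] [-0.6159069   0.37171355  4.78501298] [ 0.13880625  0.13582641 -0.0832784 ]
```

Converted, -17.8 mm is -0.356, 17.8 mm is 0.356.

```bash
echo '-0.124 -0.34 0 0 0 0 8 | -0.278 -0.232 0 0 0 0 8 | -0.356 -0.064 0 0 0 0 8 | -0.34 0.124 0 0 0 0 8 | -0.234 0.278 0 0 0 0 8 | -0.062 0.356 0 0 0 0 8 | 0.124 0.34 0 0 0 0 8 | 0.278 0.232 0 0 0 0 8 | 0.356 0.064 0 0 0 0 8 | 0.34 -0.124 0 0 0 0 8 | 0.234 -0.278 0 0 0 0 8 | 0.062 -0.356 0 0 0 0 8' | python3 nudge.py
echo '0 0 0 0 0 0 8 | 0 0 0 0 0 0 8' | python3 nudge.py
python3 -c "
from h import *
s=ctrl.read_state();print(w2cl(s['eef_pos']),s['force'],s['torque'])
b=ctrl.get_image('top');cv2.imwrite('pics/p1.png',b)
m=hsvm(b,(100,120,40),(125,255,255))
for c,r,A,_ in rects(b,m,30): print(np.round(c,1),A,w2cl(px2w('top',c,55)))
"
```

```text
clock: 13.3
eef_pos: [530.4, -100.2, 79.2]
tool_rot: [3.138, 0.002, 1.692]
force: [2.8, -4.0, 2.0]
width: 16.2
gripper_force: 59.4
clock: 13.5
eef_pos: [528.6, -100.5, 79.1]
tool_rot: [3.141, -0.001, 1.69]
force: [-1.6, 0.6, 7.9]
width: 16.2
gripper_force: 59.8
[ -2.58297366 -86.76526748] [-1.62608241  0.55134293  7.85000145] [ 0.10079541  0.28852218 -0.00555225]
[174.7 152.7] 367.0 [391.85972088 417.08658751]
```

Converted, -3.8 mm is -0.076, 1.5 mm is 0.03.

```bash
echo '-0.124 -0.34 0 0 0 0 8 | -0.278 -0.232 0 0 0 0 8 | -0.356 -0.064 0 0 0 0 8 | -0.34 0.124 0 0 0 0 8 | -0.234 0.278 0 0 0 0 8 | -0.062 0.356 0 0 0 0 8 | 0.124 0.34 0 0 0 0 8 | 0.278 0.232 0 0 0 0 8 | 0.356 0.064 0 0 0 0 8 | 0.34 -0.124 0 0 0 0 8 | 0.234 -0.278 0 0 0 0 8 | 0.03 -0.076 0 0 0 0 8' | python3 nudge.py
echo '0 0 0 0 0 0 8 | 0 0 0 0 0 0 8 | 0 0 0 0 0 0 8' | python3 nudge.py
python3 -c "
from h import *
s=ctrl.read_state();p=w2cl(s['eef_pos']);print(p,np.degrees(np.arctan2(p[1]+121.7,p[0])),s['force'],s['torque'])
b=ctrl.get_image('side');cv2.imwrite('pics/p2.png',cv2.resize(b[230:320,325:425],None,fx=6,fy=6,interpolation=cv2.INTER_CUBIC))
"
```

```text
clock: 14.75
eef_pos: [542.5, -101.3, 79.2]
tool_rot: [3.141, 0.002, 1.69]
force: [0.7, -2.0, 1.6]
width: 16.4
gripper_force: 59.8
clock: 15.05
eef_pos: [543.3, -101.4, 79.1]
tool_rot: [3.141, 0.001, 1.69]
force: [-1.8, -1.8, 6.9]
width: 16.6
gripper_force: 60.1
[ 11.88039376 -89.35991634] 69.8287799049635 [-1.80523926 -1.76527432  6.88892769] [-0.31457771  0.42801793 -0.01096474]
```

View pics/p2.png

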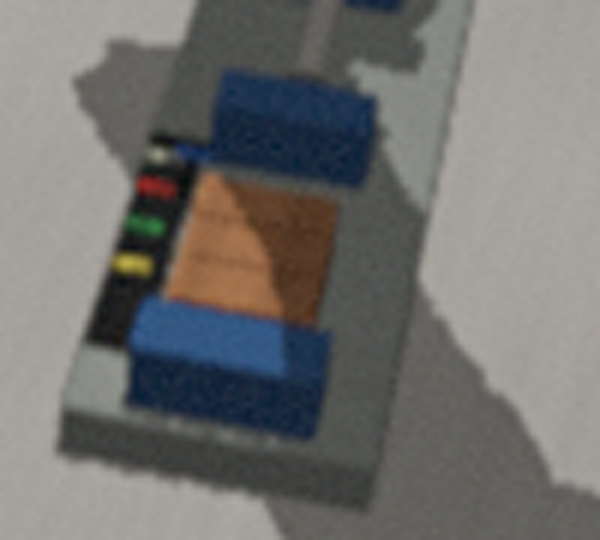

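The pointer is level with the white bar: (193,153) against (162,154), allowing for the bar's slope. I'll release the knob, back off to the right and look for the panel and the blocks.

```bash
echo '0 0 0 0 0 0 40 | 0 0 0 0 0 0 40 | 0 0 -0.8 0 0 0 40 | 0 0 -0.9 0 0 0 80 | 0 0 -0.7 0 0 0 80 | -0.9 0 0 0 0 0 80 | -0.9 0 0 0 0 0 80 | -0.9 0 0 0 0 0 80 | -0.9 0 0 0 0 0 80 | -0.9 0 0 0 0 0 80 | 0 0 0 0 0 0 80' | python3 nudge.py
cat >> h.py <<'E'
def woods(im,z=30,amin=60):
    for c,r,A,ct in rects(im,hsvm(im,(3,90,55),(16,230,255)),amin):
        if 130<c[0]<560 and 230<c[1]<350:
            b=cv2.boxPoints(r); q=np.array([px2w("top",p,z)[:2] for p in b]); e=[q[1]-q[0],q[2]-q[1]]; l=max(e,key=np.linalg.norm)
            w=px2w("top",c,z); print("px",np.round(c,1),"A",A,"w",w[:2].round(1),"cl",w2cl(w).round(1),"sides",[round(np.linalg.norm(k),1) for k in e],"long dir deg",round(np.degrees(np.arctan2(l[1],l[0]))%180,1))
E
python3 -c "
from h import *
b=ctrl.get_image('top');cv2.imwrite('pics/p3.png',b);woods(b);print('z55');woods(b,55);print('z8');woods(b,8,1000)
for c,r,A,_ in rects(b,hsvm(b,(100,120,30),(125,255,255)),30): print('blue',np.round(c,1),A,w2cl(px2w('top',c,55)))
"
```

```text
clock: 16.2
eef_pos: [567.4, -332.2, 198.3]
tool_rot: [-3.14, 0.006, 1.682]
force: [-1.3, 0.1, -0.4]
width: 79.9
gripper_force: 0.0
px [501.1 328.1] A 112.5 w [ 424.3 -436.8] cl [-144.8 -408.9] sides [np.float64(48.9), np.float64(25.7)] long dir deg 134.3
px [182.8 309.8] A 144.0 w [438.4 383.7] cl [-36.6 404.6] sides [np.float64(22.8), np.float64(49.2)] long dir deg 9.8
px [247.8 304.3] A 152.0 w [459.2 216.4] cl [-35.2 236. ] sides [np.float64(49.5), np.float64(24.7)] long dir deg 0.1
px [228.2 298.9] A 145.5 w [470.9 268.7] cl [-17.5 286.6] sides [np.float64(25.6), np.float64(49.9)] long dir deg 8.4
px [302.3 285.4] A 469.0 w [513.7  77.4] cl [ 3.  91.6] sides [np.float64(68.1), np.float64(53.0)] long dir deg 96.7
px [162.4 247. ] A 290.5 w [601.8 456.5] cl [134.1 458.2] sides [np.float64(42.2), np.float64(56.5)] long dir deg 34.4
z55
px [501.1 328.1] A 112.5 w [ 423.2 -426.7] cl [-144.7 -398.8] sides [np.float64(47.9), np.float64(25.2)] long dir deg 134.3
px [182.8 309.8] A 144.0 w [437.  375.9] cl [-38.9 397. ] sides [np.float64(22.3), np.float64(48.2)] long dir deg 9.8
px [247.8 304.3] A 152.0 w [457.3 212.3] cl [-37.5 232.1] sides [np.float64(48.4), np.float64(24.2)] long dir deg 0.1
px [228.2 298.9] A 145.5 w [468.8 263.4] cl [-20.2 281.6] sides [np.float64(25.0), np.float64(48.9)] long dir deg 8.4
px [302.3 285.4] A 469.0 w [510.7  76.3] cl [-0.1 90.9] sides [np.float64(66.6), np.float64(51.9)] long dir deg 96.7
px [162.4 247. ] A 290.5 w [596.9 447.2] cl [128.1 449.5] sides [np.float64(41.3), np.float64(55.3)] long dir deg 34.4
z8
blue [283.9 287.3] 207.0 [ -1.26713316 138.16270093]
blue [335.2 282.8] 178.0 [0.24041415 6.25076814]
blue [178.5 156.3] 588.0 [380.59584685 406.65896755]
```

Three blocks are confirmed at (438,384), (471,269) and (459,216). The panel is at clamp (0,91), aligned with the clamp. Next I pick the panel.

```bash
python3 -c "
from h import *
go([510.7,76.5,24])"
echo '0.9 0 0 0 0 0 80 | 0.9 0 0 0 0 0 80 | 0.9 0 0 0 0 0 80 | 0.9 0 0 0 0 0 80 | 0.9 0 0 0 0 0 80 | 0.9 0 0 0 0 0 80 | 0.9 0 0 0 0 0 80 | 0.9 0 0 0 0 0 80 | 0.9 0 0 0 0 0 80 | 0 0 0 0 0 0 80 | 0 0 0 0 0 0 80' | python3 nudge.py
python3 -c "
from h import *
go([510.7,76.5,24])"
```

```text
rz -0.001 dx,dy,dz [408.3 -10.7 202.8] tilt [-3.14e+00  2.00e-03] clock 16.25
clock: 17.35
eef_pos: [520.2, 81.2, 197.9]
tool_rot: [-3.14, -0.001, 1.696]
force: [1.2, -0.7, -0.4]
width: 80.0
gripper_force: 0.0
rz 0.01 dx,dy,dz [ -3.6 -10.  202.9] tilt [-3.14e+00 -1.00e-03] clock 17.35
```

Converted, 40 mm is 0.8, 30 mm is 0.6, 0.01 rad is 0.04.

```bash
echo '-0.072 -0.2 0.4 0 0 0.04 80 | 0 0 0.8 0 0 0 80 | 0 0 0.8 0 0 0 80 | 0 0 0.8 0 0 0 80 | 0 0 0.6 0 0 0 80 | 0 0 0.4 0 0 0 80 | 0 0 0 0 0 0 80' | python3 nudge.py
python3 -c "
from h import *
go([510.7,76.5,24])"
```

```text
clock: 18.05
eef_pos: [509.7, 72.1, 6.2]
tool_rot: [-3.137, 0.0, 1.678]
force: [-1.2, -0.2, 0.7]
width: 79.9
gripper_force: 0.0
rz -0.007 dx,dy,dz [ 4.2  1.4 11.2] tilt [-3.137  0.   ] clock 18.05
```

```bash
echo '0 0 0 0 0 0 80' | python3 nudge.py >/dev/null
python3 -c "
from h import *
go([510.7,76.5,24])"
```

```text
rz -0.007 dx,dy,dz [ 4.2 -0.7 13.7] tilt [-3.142e+00  1.000e-03] clock 18.15
```

Converted, 13.7 mm is 0.274, 4.2 mm is 0.084.

```bash
echo '0.084 -0.014 0.274 0 0 0 80 | 0 0 0 0 0 0 80 | 0 0 0 0 0 0 40 | 0 0 0 0 0 0 40 | 0 0 0 0 0 0 40 | 0 0 0 0 0 0 40 | 0 0 0 0 0 0 40' | python3 nudge.py
echo '0 0 -0.4 0 0 0 40 | 0 0 -0.7 0 0 0 40 | 0 0 -0.8 0 0 0 40 | 0 0 -0.8 0 0 0 40 | 0 0 -0.8 0 0 0 40 | 0 0 0 0 0 0 40' | python3 nudge.py
```

```text
clock: 18.85
eef_pos: [511.3, 77.6, -4.1]
tool_rot: [3.14, -0.0, 1.68]
force: [-1.2, 0.4, 6.3]
width: 49.1
gripper_force: 62.6
clock: 19.45
eef_pos: [514.1, 77.2, 174.7]
tool_rot: [3.132, -0.0, 1.68]
force: [0.6, 0.3, -1.0]
width: 48.9
gripper_force: 62.4
```

Converted, -45 mm is -0.9, -40 mm is -0.8.

```bash
echo '-0.4 0 0 0 0 0 40 | -0.8 0 0 0 0 0 40 | -0.9 0 0 0 0 0 40 | -0.9 0 0 0 0 0 40 | -0.9 0 0 0 0 0 40 | -0.9 0 0 0 0 0 40 | -0.9 0 0 0 0 0 40 | -0.9 0 0 0 0 0 40 | -0.9 0 0 0 0 0 40 | -0.8 0 0 0 0 0 40 | -0.6 0 0 0 0 0 40 | 0 0 0 0 0 0 40' | python3 nudge.py
echo '0 0 0 0 0 0.52 40 | 0 0 0 0 0 0.52 40 | 0 0 0 0 0 0.52 40 | 0 0 0 0 0 0 40 | 0 0 0 0 0 0 40' | python3 nudge.py
python3 -c "
from h import *
go([485.7,-396.5,9],1.291)"
```

```text
clock: 20.65
eef_pos: [557.0, -370.8, 169.3]
tool_rot: [-3.14, 0.004, 1.674]
force: [0.2, 0.3, -0.8]
width: 49.5
gripper_force: 62.3
clock: 21.15
eef_pos: [559.3, -363.7, 169.1]
tool_rot: [-3.141, -0.001, 1.294]
force: [-0.3, 1.0, -0.6]
width: 49.4
gripper_force: 62.3
rz 0.003 dx,dy,dz [-51.9 -61.7 189.1] tilt [-3.141e+00 -1.000e-03] clock 21.15
```

Converted, 40 mm is 0.8, 35 mm is 0.7.

```bash
echo '-0.52 -0.62 0 0 0 0 40 | -0.52 -0.62 0 0 0 0 40 | 0 0 0.8 0 0 0 40 | 0 0 0.8 0 0 0 40 | 0 0 0.8 0 0 0 40 | 0 0 0.7 0 0 0 40 | 0 0 0.3 0 0 0 40 | 0 0 0 0 0 0 40 | 0 0 0 0 0 0 40' | python3 nudge.py
python3 -c "
from h import *
go([485.7,-396.5,9],1.291)
b=ctrl.get_image('side');cv2.imwrite('pics/b1.png',b)"
```

```text
clock: 22.05
eef_pos: [486.0, -398.4, 0.9]
tool_rot: [3.14, 0.001, 1.291]
force: [0.3, -1.1, -0.7]
width: 49.1
gripper_force: 62.4
rz 0.0 dx,dy,dz [ 1.7 -0.8 20.9] tilt [3.14e+00 1.00e-03] clock 22.05
```

Converted, 10 mm is 0.2, 6 mm is 0.12.

```bash
echo '0.034 -0.016 0.2 0 0 0 40 | 0 0 0.12 0 0 0 40 | 0 0 0 0 0 0 40 | 0 0 0 0 0 0 40' | python3 nudge.py
echo '0 0 0.06 0 0 0 40 | 0 0 0 0 0 0 40 | 0 0 0 0 0 0 40' | python3 nudge.py
```

```text
clock: 22.5
eef_pos: [485.1, -395.5, -16.4]
tool_rot: [-3.141, -0.0, 1.291]
force: [-0.3, -0.5, -0.7]
width: 48.7
gripper_force: 62.4
clock: 22.8
eef_pos: [485.1, -395.5, -19.5]
tool_rot: [-3.141, -0.0, 1.291]
force: [1.0, 0.4, -0.5]
width: 49.0
gripper_force: 62.4
```

Converted, 1.5 mm is 0.03.

```bash
echo '0 0 0.03 0 0 0 40 | 0 0 0 0 0 0 40 | 0 0 0 0 0 0 40' | python3 nudge.py | egrep 'eef|force:'
echo '0 0 0.02 0 0 0 40 | 0 0 0 0 0 0 40 | 0 0 0 0 0 0 40' | python3 nudge.py| egrep 'eef|force:'
```

```text
eef_pos: [485.1, -395.5, -21.0]
force: [0.1, -0.0, -1.4]
gripper_force: 62.5
eef_pos: [485.2, -395.5, -21.1]
force: [-1.3, 1.4, 6.1]
gripper_force: 62.9
```

```bash
echo '0 0 0 0 0 0 80 | 0 0 0 0 0 0 80 | 0 0 0 0 0 0 80 | 0 0 0 0 0 0 80 | 0 0 -0.4 0 0 0 80 | 0 0 -0.9 0 0 0 80 | 0 0 -0.9 0 0 0 80 | 0 0 -0.9 0 0 0 80 | 0 0 -0.9 0 0 -0.52 80 | 0.9 0 0 0 0 -0.52 80 | 0.9 0 0 0 0 -0.52 80 | 0.9 0 0 0 0 0 80' | python3 nudge.py
echo '0.9 0 0 0 0 0 80 | 0.9 0 0 0 0 0 80 | 0.9 0 0 0 0 0 80 | 0 0 0 0 0 0 80' | python3 nudge.py
python3 -c "
from h import *
b=ctrl.get_image('top');cv2.imwrite('pics/t3.png',b);woods(b)
c=ctrl.get_image('side');cv2.imwrite('pics/s3.png',c)
z=np.hstack([cv2.resize(b[250:360,380:540],None,fx=2.5,fy=2.5),cv2.resize(c[150:260,340:500],None,fx=2.5,fy=2.5)])
cv2.imwrite('pics/v3.png',z)
go([0,0,0])"
```

```text
clock: 24.6
eef_pos: [488.6, -259.7, 178.5]
tool_rot: [3.14, -0.0, 1.684]
force: [0.3, 0.8, 0.0]
width: 80.2
gripper_force: 0.0
clock: 25.0
eef_pos: [472.1, -119.1, 177.1]
tool_rot: [-3.139, -0.006, 1.691]
force: [0.2, -0.8, 0.1]
width: 80.2
gripper_force: 0.0
px [182.8 309.9] A 143.0 w [438.  383.7] cl [-37.  404.6] sides [np.float64(22.5), np.float64(51.3)] long dir deg 9.6
px [247.9 304.3] A 154.0 w [459.1 216.3] cl [-35.3 235.9] sides [np.float64(49.7), np.float64(24.8)] long dir deg 179.7
px [228.2 299. ] A 147.5 w [470.6 268.6] cl [-17.9 286.6] sides [np.float64(25.6), np.float64(50.1)] long dir deg 8.4
px [482. 305.] A 2588.5 w [ 481.4 -390.7] cl [ -82.8 -369.6] sides [np.float64(128.1), np.float64(152.9)] long dir deg 75.6
px [162.3 247.1] A 287.0 w [601.6 456.8] cl [133.9 458.4] sides [np.float64(41.9), np.float64(56.0)] long dir deg 35.2
rz -0.002 dx,dy,dz [ 179.4 -455.7  207.1] tilt [ 3.141 -0.   ] clock 25.1
```

View pics/v3.png

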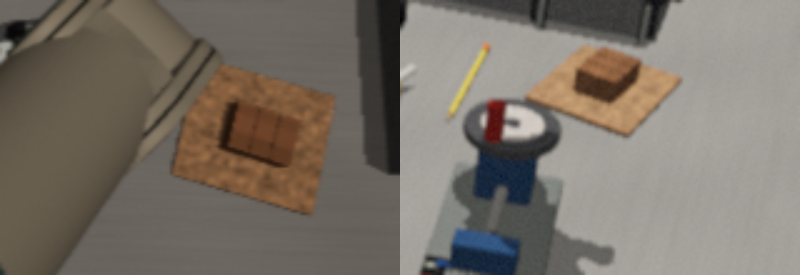

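The panel lies flat and centred on the cork. Now block A at (459,217).

```bash
python3 -c "
from h import *
go([459,217,1])"
echo '0.8 0 0 0 0 0 80 | 0.9 0 0 0 0 0 80 | 0.9 0 0 0 0 0 80 | 0.9 0 0 0 0 0 80 | 0.9 0 0 0 0 0 80 | 0.9 0 0 0 0 0 80 | 0.9 0.4 0 0 0 0 80 | 0.2 0 0 0 0 0.44 80 | 0 0 0.8 0 0 0 80 | 0 0 0.8 0 0 0 80 | 0 0 0 0 0 0 80 | 0 0 0 0 0 0 80' | python3 nudge.py
python3 -c "
from h import *
go([459,217,1],1.571)"
```

```text
rz -0.002 dx,dy,dz [342.3  25.2 206.1] tilt [ 3.141 -0.   ] clock 25.1
clock: 26.3
eef_pos: [458.8, 191.3, 98.5]
tool_rot: [3.141, 0.001, 1.568]
force: [0.6, -0.1, 0.8]
width: 79.6
gripper_force: 0.0
rz -0.003 dx,dy,dz [ 25.7   0.2 126.5] tilt [3.141e+00 1.000e-03] clock 26.3
```

```bash
echo '0.514 0 0 0 0 0 80 | 0 0 0.8 0 0 0 80 | 0 0 0.8 0 0 0 80 | 0 0 0.6 0 0 0 80 | 0 0 0.2 0 0 0 80 | 0 0 0 0 0 0 80 | 0 0 0 0 0 0 80' | python3 nudge.py
python3 -c "
from h import *
go([459,217,1],1.571)"
```

```text
clock: 27.0
eef_pos: [459.7, 218.9, -20.1]
tool_rot: [3.139, -0.001, 1.57]
force: [-0.5, 0.0, -0.4]
width: 80.0
gripper_force: 0.0
rz -0.001 dx,dy,dz [-1.9 -0.7  7.9] tilt [ 3.139e+00 -1.000e-03] clock 27.0
```

Converted, 7.5 mm is 0.15, -1.5 mm is -0.03.

```bash
echo '-0.03 -0.014 0.15 0 0 0 80 | 0 0 0 0 0 0 40 | 0 0 0 0 0 0 40 | 0 0 0 0 0 0 40 | 0 0 0 0 0 0 40 | 0 0 0 0 0 0 40' | python3 nudge.py
echo '0 0 -0.4 0 0 0 40 | 0 0 -0.8 0 0 0 40 | 0 0 -0.8 0 0 -0.46 40 | 0 0 0 0 0 0 40 | 0 0 0 0 0 0 40' | python3 nudge.py
python3 -c "
from h import *
print(cl2w((0,110)));go([*cl2w((0,110)),27])"
```

```text
clock: 27.6
eef_pos: [457.3, 217.5, -28.7]
tool_rot: [3.141, -0.001, 1.571]
force: [-1.6, 0.3, 5.0]
width: 49.3
gripper_force: 62.4
clock: 28.1
eef_pos: [457.4, 218.0, 71.5]
tool_rot: [3.14, -0.001, 1.686]
force: [0.7, 0.3, -0.4]
width: 49.1
gripper_force: 62.1
[508.57786428  95.27342627]
rz 0.0 dx,dy,dz [-127.8   36.8   73.5] tilt [ 3.14e+00 -1.00e-03] clock 28.1
```

Converted, 25 mm is 0.5, -43 mm is -0.86.

```bash
echo '-0.86 0.246 0 0 0 0 40 | -0.86 0.246 0 0 0 0 40 | -0.86 0.244 0 0 0 0 40 | 0 0 0 0 0 0 40 | 0 0 0.6 0 0 0 40 | 0 0 0.5 0 0 0 40 | 0 0 0.24 0 0 0 40 | 0 0 0 0 0 0 40 | 0 0 0 0 0 0 40' | python3 nudge.py
python3 -c "
from h import *
s=ctrl.read_state();print(w2cl(s['eef_pos']));go([*cl2w((0,109)),25])"
```

```text
clock: 29.0
eef_pos: [508.3, 93.3, 3.6]
tool_rot: [-3.141, 0.0, 1.686]
force: [0.8, 0.4, -0.3]
width: 48.9
gripper_force: 62.0
[ -0.46177286 108.10571252]
rz -0.0 dx,dy,dz [0.9 0.5 7.6] tilt [-3.141  0.   ] clock 29.0
```

Converted, 6 mm is 0.12, 1.5 mm is 0.03.

```bash
echo '0.018 0.01 0.12 0 0 0 40 | 0 0 0 0 0 0 40 | 0 0 0.03 0 0 0 40 | 0 0 0 0 0 0 40 | 0 0 0 0 0 0 40' | python3 nudge.py
echo '0 0 0 0 0 0 62 | 0 0 0 0 0 0 62 | 0 0 0 0 0 0 62 | 0 0 -0.4 0 0 0 62 | 0 0 -0.9 0 0 0 80 | 0 0 -0.9 0 0 0 80 | 0.8 0 -0.4 0 0 0 80 | 0.9 0 0 0 0 0 80 | 0.9 -0.4 0 0 0 0 80 | 0.9 -0.4 0 0 0 0 80 | 0 0 0 0 0 -0.12 80 | 0 0 0 0 0 0 80' | python3 nudge.py
python3 -c "
from h import *
go([470.6,269,0],1.718)
"
```

```text
clock: 29.5
eef_pos: [509.1, 94.5, -3.6]
tool_rot: [3.141, -0.0, 1.686]
force: [0.2, -0.2, 1.4]
width: 49.2
gripper_force: 62.2
clock: 30.7
eef_pos: [448.0, 265.0, 125.9]
tool_rot: [-3.141, 0.0, 1.72]
force: [1.1, -1.2, -0.1]
width: 80.4
gripper_force: 0.0
rz 0.002 dx,dy,dz [  0.6  23.  154.9] tilt [-3.141  0.   ] clock 30.7
```

```bash
cat >> h.py <<'E'
def swoods(zs=(30,55)):
    i=ctrl.get_image('side')
    for c,r,A,ct in rects(i,hsvm(i,(3,90,45),(18,255,255)),60):
        if c[1]>180 and c[0]<470 and c[0]>230: print('side',np.round(c,1),A,[px2w('side',c,z)[:2].round() for z in zs])
E
python3 -c "
from h import *
woods(ctrl.get_image('top'));swoods((20,45))"
```

```text
px [227.9 299.3] A 78.5 w [469.8 269.2] cl [-18.5 287.2] sides [np.float64(49.3), np.float64(23.6)] long dir deg 5.1
px [295.3 285.1] A 147.0 w [513.7  95.7] cl [  5.1 109.9] sides [np.float64(23.5), np.float64(52.6)] long dir deg 6.7
px [481.2 304. ] A 2699.5 w [ 483.7 -388.5] cl [ -80.2 -367.8] sides [np.float64(128.4), np.float64(155.3)] long dir deg 75.9
px [162.4 246.8] A 283.5 w [602.3 456.8] cl [134.6 458.3] sides [np.float64(42.8), np.float64(56.2)] long dir deg 34.4
side [238.5 424.4] 931.5 [array([599., 465.]), array([590., 477.])]
side [352.2 418. ] 606.5 [array([436., 386.]), array([432., 401.])]
side [355.2 358.5] 438.5 [array([468., 273.]), array([463., 292.])]
side [366.8 277.5] 122.5 [array([512.,  59.]), array([505.,  85.])]
side [429.7 186.2] 727.5 [array([ 458., -373.]), array([ 454., -331.])]
```

```bash
echo '0.012 0.44 0 0 0 0 80 | 0 0 0.8 0 0 0 80 | 0 0 0.9 0 0 0 80 | 0 0 0.8 0 0 0 80 | 0 0 0.4 0 0 0 80 | 0 0 0 0 0 0 80 | 0 0 0 0 0 0 80' | python3 nudge.py
python3 -c "
from h import *
go([470.2,269.4,0.3],1.718)"
```

```text
clock: 31.5
eef_pos: [472.0, 265.6, -18.4]
tool_rot: [3.141, 0.001, 1.713]
force: [0.6, 0.3, -0.2]
width: 79.8
gripper_force: 0.0
rz -0.005 dx,dy,dz [ 4.  -1.2 10.3] tilt [3.141e+00 1.000e-03] clock 31.5
```

Converted, 10.3 mm is 0.206, 4 mm is 0.08.

```bash
echo '0.08 -0.024 0.206 0 0 0 80 | 0 0 0 0 0 0 80 | 0 0 0 0 0 0 40 | 0 0 0 0 0 0 40 | 0 0 0 0 0 0 40 | 0 0 0 0 0 0 40 | 0 0 0 0 0 0 40' | python3 nudge.py
echo '0 0 -0.4 0 0 0 40 | 0 0 -0.8 0 0 0 40 | 0 0 -0.8 0 0 0.12 40 | 0 0 0 0 0 0 40 | 0 0 0 0 0 0 40' | python3 nudge.py
python3 -c "
from h import *
go([*cl2w((0,82.5)),25])"
```

```text
clock: 32.2
eef_pos: [469.4, 271.4, -28.4]
tool_rot: [3.141, -0.001, 1.716]
force: [-0.7, -0.4, 5.5]
width: 49.2
gripper_force: 62.4
clock: 32.7
eef_pos: [469.2, 271.8, 71.6]
tool_rot: [3.14, -0.001, 1.686]
force: [-0.5, -0.1, -0.9]
width: 49.0
gripper_force: 62.1
rz 0.001 dx,dy,dz [-207.3   18.9   75.6] tilt [ 3.14e+00 -1.00e-03] clock 32.7
```

```bash
echo '-0.8 0.08 0 0 0 0 40 | -0.86 0.08 0 0 0 0 40 | -0.86 0.08 0 0 0 0 40 | -0.86 0.08 0 0 0 0 40 | -0.76 0.06 0 0 0 0 40 | 0 0 0 0 0 0 40 | 0 0 0.6 0 0 0 40 | 0 0 0.4 0 0 0 40 | 0 0 0.3 0 0 0 40 | 0 0 0 0 0 0 40 | 0 0 0 0 0 0 40' | python3 nudge.py
python3 -c "
from h import *
go([*cl2w((0,83)),25])"
```

```text
clock: 33.8
eef_pos: [510.7, 67.9, 5.2]
tool_rot: [-3.14, -0.0, 1.686]
force: [0.1, -0.6, -0.9]
width: 49.3
gripper_force: 62.0
rz 0.0 dx,dy,dz [0.4 1.  9.2] tilt [-3.14 -0.  ] clock 33.8
```

```bash
echo '0 0.014 0.15 0 0 0 40 | 0 0 0 0 0 0 40 | 0 0 0.03 0 0 0 40 | 0 0 0 0 0 0 40 | 0 0 0 0 0 0 40' | python3 nudge.py
echo '0 0 0 0 0 0 62 | 0 0 0 0 0 0 62 | 0 0 0 0 0 0 62 | 0 0 -0.4 0 0 0 62 | 0 0 -0.9 0 0 0 80 | 0 0 -0.9 0 0 0 80 | 0.8 0 -0.4 0 0 0 80 | 0.9 0 0 0 0 0 80 | 0.9 -0.2 0 0 0 0 80 | 0.9 -0.2 0 0 0 0 80 | 0.9 -0.2 0 0 0 0 80 | 0.9 -0.2 0 0 0 0 80' | python3 nudge.py
echo '0.8 0 0 0 0 -0.2 80 | 0 0 0 0 0 0 80 | 0 0 0 0 0 0 80' | python3 nudge.py
python3 -c "
from h import *
woods(ctrl.get_image('top'));swoods((20,45))
go([438,384.5,0.3],1.738)"
```

```text
clock: 34.3
eef_pos: [512.4, 67.8, -3.0]
tool_rot: [3.141, -0.0, 1.686]
force: [0.8, -0.6, -0.1]
width: 49.3
gripper_force: 62.0
clock: 35.5
eef_pos: [441.1, 328.2, 126.9]
tool_rot: [3.142, -0.0, 1.686]
force: [0.6, 0.6, -0.7]
width: 80.2
gripper_force: 0.0
clock: 35.8
eef_pos: [436.9, 366.9, 126.5]
tool_rot: [-3.141, 0.001, 1.738]
force: [0.4, -1.3, 0.4]
width: 80.1
gripper_force: 0.0
px [203.2 308.9] A 145.5 w [442.8 331.1] cl [-38.3 351.8] sides [np.float64(22.9), np.float64(50.3)] long dir deg 11.9
px [295.3 285.1] A 146.5 w [513.7  95.8] cl [  5.2 109.9] sides [np.float64(23.5), np.float64(52.6)] long dir deg 6.7
px [306.2 284.1] A 139.0 w [517.5  67.3] cl [ 5.7 81.2] sides [np.float64(22.3), np.float64(52.7)] long dir deg 6.6
px [481.2 304. ] A 2699.5 w [ 483.8 -388.6] cl [ -80.2 -367.8] sides [np.float64(128.4), np.float64(155.3)] long dir deg 75.9
px [162.3 247. ] A 287.0 w [601.8 456.8] cl [134.1 458.4] sides [np.float64(41.9), np.float64(56.0)] long dir deg 35.2
side [238.4 424.6] 937.0 [array([599., 465.]), array([590., 477.])]
side [359.2 391.2] 520.0 [array([440., 335.]), array([437., 351.])]
side [429.9 187.5] 693.5 [array([ 457., -367.]), array([ 453., -325.])]
rz -0.004 dx,dy,dz [ 19.5   3.4 155.6] tilt [3.142e+00 1.000e-03] clock 35.9
```

Block C has been knocked to (442.8,331). I'll pick it up from there.

```bash
echo '-0.68 -0.02 0 0 0 -0.08 80 | 0 0 0.6 0 0 0 80 | 0 0 0.8 0 0 0 80 | 0 0 0.8 0 0 0 80 | 0 0 0.6 0 0 0 80 | 0 0 0 0 0 0 80 | 0 0 0 0 0 0 80' | python3 nudge.py
python3 -c "
from h import *
woods(ctrl.get_image('top'));swoods((20,45))
go([442.5,331.7,0.3],1.76)"
```

```text
clock: 36.6
eef_pos: [443.0, 330.9, -12.6]
tool_rot: [3.141, 0.001, 1.753]
force: [0.2, -0.2, 0.6]
width: 80.0
gripper_force: 0.0
px [295.3 285.1] A 145.5 w [513.8  95.9] cl [  5.3 110. ] sides [np.float64(23.3), np.float64(52.6)] long dir deg 6.4
px [306.2 284.2] A 140.0 w [517.3  67.3] cl [ 5.5 81.2] sides [np.float64(22.3), np.float64(52.7)] long dir deg 6.6
px [481.2 304. ] A 2698.5 w [ 483.8 -388.6] cl [ -80.2 -367.8] sides [np.float64(128.4), np.float64(155.3)] long dir deg 75.9
px [162.4 247. ] A 286.5 w [601.8 456.6] cl [134.1 458.2] sides [np.float64(42.1), np.float64(56.1)] long dir deg 34.7
side [238.6 425. ] 965.0 [array([599., 466.]), array([589., 478.])]
side [359.2 391.5] 508.5 [array([440., 335.]), array([437., 352.])]
rz -0.006 dx,dy,dz [-0.4 -1.4 17.3] tilt [ 3.139e+00 -1.000e-03] clock 36.7
```

Converted, 17 mm is 0.34, -1 mm is -0.02.

```bash
echo '0 -0.02 0.34 0 0 0 80 | 0 0 0 0 0 0 80 | 0 0 0 0 0 0 40 | 0 0 0 0 0 0 40 | 0 0 0 0 0 0 40 | 0 0 0 0 0 0 40 | 0 0 0 0 0 0 40' | python3 nudge.py
echo '0 0 -0.4 0 0 0 40 | 0 0 -0.8 0 0 0 40 | 0 0 -0.8 0 0 0.28 40 | 0 0 0 0 0 0 40 | 0 0 0 0 0 0 40' | python3 nudge.py
python3 -c "
from h import *
go([*cl2w((-1,55)),25])"
```

```text
clock: 37.4
eef_pos: [441.9, 332.7, -28.8]
tool_rot: [3.14, -0.001, 1.756]
force: [-0.3, -0.2, 5.6]
width: 48.9
gripper_force: 62.4
clock: 37.9
eef_pos: [441.5, 333.0, 71.1]
tool_rot: [3.14, -0.002, 1.687]
force: [0.6, 1.0, -0.6]
width: 49.3
gripper_force: 62.1
rz 0.001 dx,dy,dz [-298.9   38.4   75.1] tilt [ 3.14e+00 -2.00e-03] clock 37.9
```

Converted, 30 mm is 0.6, -43 mm is -0.86.

```bash
echo '-0.8 0.1 0 0 0 0 40 | -0.86 0.12 0 0 0 0 40 | -0.86 0.12 0 0 0 0 40 | -0.86 0.12 0 0 0 0 40 | -0.86 0.12 0 0 0 0 40 | -0.86 0.1 0 0 0 0 40 | -0.86 0.1 0 0 0 0 40 | 0 0 0 0 0 0 40 | 0 0 0.6 0 0 0 40 | 0 0 0.4 0 0 0 40 | 0 0 0.3 0 0 0 40 | 0 0 0 0 0 0 40' | python3 nudge.py
echo '0 0 0 0 0 0 40' | python3 nudge.py
python3 -c "
from h import *
go([*cl2w((-1,55)),25])"
```

```text
clock: 39.1
eef_pos: [511.5, 41.2, 2.4]
tool_rot: [-3.136, -0.001, 1.686]
force: [-0.6, -0.7, 0.3]
width: 49.1
gripper_force: 62.0
clock: 39.2
eef_pos: [513.4, 40.8, 4.4]
tool_rot: [-3.14, -0.0, 1.686]
force: [0.5, -0.1, -0.2]
width: 49.1
gripper_force: 62.0
rz 0.0 dx,dy,dz [-0.4  0.5  8.4] tilt [-3.14 -0.  ] clock 39.2
```

Converted, 7 mm is 0.14, 1.2 mm is 0.024.

```bash
echo '-0.008 0.01 0.14 0 0 0 40 | 0 0 0 0 0 0 40 | 0 0 0.024 0 0 0 40 | 0 0 0 0 0 0 40 | 0 0 0 0 0 0 40' | python3 nudge.py
echo '0 0 0 0 0 0 62 | 0 0 0 0 0 0 62 | 0 0 0 0 0 0 62 | 0 0 -0.4 0 0 0 62 | 0 0 -0.9 0 0 0 80 | 0 0 -0.9 0 0 0 80 | 0 0 -0.9 0 0 0 35 | -0.8 0 -0.4 0 0 0 35 | -0.9 0 0 0 0 0 35 | -0.9 0 0 0 0 0 35 | -0.9 0 0 0 0 0 35 | -0.9 0 0 0 0 0 35' | python3 nudge.py
echo '-0.9 0 0 0 0 0 35 | -0.9 0 0 0 0 0 35 | -0.9 0 0 0 0 0 35 | 0 0 0 0 0 0 35' | python3 nudge.py
python3 -c "
from h import *
b=ctrl.get_image('top');cv2.imwrite('pics/t5.png',b);c=ctrl.get_image('side')
woods(b,55)
for q,r,A,_ in rects(b,hsvm(b,(100,120,30),(125,255,255)),30): print('blue',np.round(q,1),A,w2cl(px2w('top',q,55)))
z=np.hstack([cv2.resize(b[255:315,270:350],None,fx=5,fy=5,interpolation=cv2.INTER_CUBIC)])
cv2.imwrite('pics/v5.png',np.vstack([z,cv2.resize(c[245:305,335:415],None,fx=5,fy=5,interpolation=cv2.INTER_CUBIC)]))
go([*cl2w((10.8,-88.5)),107])"
```

```text
clock: 39.7
eef_pos: [514.7, 40.5, -3.2]
tool_rot: [3.141, -0.0, 1.686]
force: [-0.8, 0.6, -0.5]
width: 49.0
gripper_force: 62.0
clock: 40.9
eef_pos: [539.8, -179.6, 171.7]
tool_rot: [3.141, -0.0, 1.686]
force: [0.2, -0.0, -0.5]
width: 34.9
gripper_force: 0.0
clock: 41.3
eef_pos: [553.1, -321.3, 172.2]
tool_rot: [-3.141, 0.007, 1.677]
force: [-1.7, 0.0, 0.3]
width: 35.1
gripper_force: 0.0
px [499.5 327.6] A 160.0 w [ 424.4 -423. ] cl [-143.1 -395.2] sides [np.float64(50.4), np.float64(39.4)] long dir deg 163.3
px [295.3 285.1] A 147.0 w [510.7  94.2] cl [  1.9 108.7] sides [np.float64(23.0), np.float64(51.5)] long dir deg 6.7
px [316.3 283.6] A 147.5 w [516.7  40.5] cl [ 1.7 54.7] sides [np.float64(22.1), np.float64(51.7)] long dir deg 6.0
px [306.4 284.2] A 145.0 w [514.2  66. ] cl [ 2.2 80.3] sides [np.float64(22.3), np.float64(51.5)] long dir deg 6.9
px [162.4 247. ] A 285.5 w [596.9 447.3] cl [128.2 449.6] sides [np.float64(41.2), np.float64(54.9)] long dir deg 34.7
blue [284.  287.3] 210.0 [ -1.41196078 137.9017344 ]
blue [334.7 281.1] 145.5 [4.82611333 7.12259192]
blue [177.7 155.4] 549.0 [383.43521152 408.9570378 ]
rz -0.003 dx,dy,dz [212.9  12.2  93.2] tilt [-3.141 -0.   ] clock 41.4
```

View pics/v5.png

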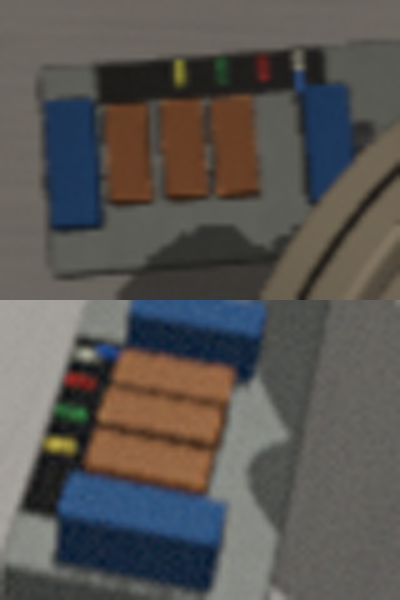

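The last picture shows three aligned blocks with small gaps and the pointer on white. The blocks sit about 2.4 mm towards +x of the jaw's centre line, so I'll re-centre each with a quick squeeze.

Converted, 45 mm is 0.9, 40 mm is 0.8.

```bash
echo '0.8 0 0 0 0 0 66 | 0.9 0 0 0 0 0 66 | 0.9 0 0 0 0 0 66 | 0.9 0 0 0 0 0 66 | 0.9 0 0 0 0 0 66 | 0.9 0 0 0 0 0 66 | 0.9 0 0 0 0 0 66 | 0.9 0 0 0 0 0 66 | 0 0 0.4 0 0 0 66 | 0 0 0 0 0 0 66 | 0 0 0 0 0 0 66' | python3 nudge.py
python3 -c "
from h import *
go([*cl2w((-2.2,55)),27])"
```

```text
clock: 42.5
eef_pos: [513.9, 40.6, 151.8]
tool_rot: [-3.141, 0.0, 1.686]
force: [-0.0, -0.5, 0.2]
width: 65.9
gripper_force: 0.0
rz 0.0 dx,dy,dz [-1.000e-01 -1.300e+00  1.538e+02] tilt [-3.141  0.   ] clock 42.5
```

Converted, 25 mm is 0.5, 40 mm is 0.8.

```bash
echo '0 -0.026 0.8 0 0 0 66 | 0 0 0.8 0 0 0 66 | 0 0 0.8 0 0 0 66 | 0 0 0.5 0 0 0 66 | 0 0 0.16 0 0 0 66 | 0 0 0 0 0 0 66 | 0 0 0 0 0 0 66 | 0 0 0 0 0 0 46 | 0 0 0 0 0 0 46 | 0 0 0 0 0 0 46 | 0 0 0 0 0 0 46' | python3 nudge.py
python3 -c "
from h import *
s=ctrl.read_state();print(w2cl(s['eef_pos']));go([*cl2w((-2.2,81)),27])"
```

```text
clock: 43.6
eef_pos: [514.6, 40.1, 0.3]
tool_rot: [3.139, 0.0, 1.686]
force: [-0.1, -0.3, 5.8]
width: 48.7
gripper_force: 61.8
[-0.36281233 54.51671268]
rz -0.0 dx,dy,dz [26.5 -1.8  2.3] tilt [3.139 0.   ] clock 43.6
```

Converted, -1.8 mm is -0.036, 13 mm is 0.26.

```bash
echo '0 -0.036 0 0 0 0 46 | 0 0 0 0 0 0 46 | 0 0 0 0 0 0 66 | 0 0 0 0 0 0 66 | 0 0 0 0 0 0 66 | 0.26 0 0 0 0 0 66 | 0.26 0 0 0 0 0 66 | 0 0 0 0 0 0 66 | 0 0 0 0 0 0 46 | 0 0 0 0 0 0 46 | 0 0 0 0 0 0 46' | python3 nudge.py
python3 -c "
from h import *
s=ctrl.read_state();print(w2cl(s['eef_pos']));go([*cl2w((-2.2,108.5)),27])"
```

```text
clock: 44.7
eef_pos: [508.7, 65.7, -1.2]
tool_rot: [3.141, -0.0, 1.685]
force: [0.0, 0.6, 3.1]
width: 49.0
gripper_force: 62.1
[-3.26576258 80.57467565]
rz -0.0 dx,dy,dz [27.9  1.1  0.8] tilt [ 3.141 -0.   ] clock 44.7
```

```bash
echo '0 0.02 0 0 0 0 46 | 0 0 0 0 0 0 46 | 0 0 0 0 0 0 66 | 0 0 0 0 0 0 66 | 0 0 0 0 0 0 66 | 0.28 0 0 0 0 0 66 | 0.28 0 0 0 0 0 66 | 0 0 0 0 0 0 66 | 0 0 0 0 0 0 46 | 0 0 0 0 0 0 46 | 0 0 0 0 0 0 46' | python3 nudge.py
python3 -c "
from h import *
s=ctrl.read_state();print(w2cl(s['eef_pos']))"
echo '0 0 0 0 0 0 66 | 0 0 0 0 0 0 66 | 0 0 0 0 0 0 66 | 0 0 -0.4 0 0 0 66 | 0 0 -0.9 0 0 0 66 | 0 0 -0.9 0 0 0 66 | 0 0 -0.9 0 0 0 35 | -0.8 0 -0.4 0 0 0 35 | -0.9 0 0 0 0 0 35 | -0.9 0 0 0 0 0 35 | -0.9 0 0 0 0 0 35 | -0.9 0 0 0 0 0 35' | python3 nudge.py |head -2
echo '-0.9 0 0 0 0 0 35 | -0.9 0 0 0 0 0 35 | -0.9 0 0 0 0 0 35 | -0.9 0 0 0 0 0 35 | 0 0 0 0 0 0 35 | 0 0 0 0 0 0 35' | python3 nudge.py|head -2
python3 -c "
from h import *
b=ctrl.get_image('top');cv2.imwrite('pics/t6.png',b)
woods(b,55)
for q,r,A,_ in rects(b,hsvm(b,(100,120,30),(125,255,255)),30): print('blue',np.round(q,1),A,w2cl(px2w('top',q,55)))
go([*cl2w((10.8,-88.5)),107])"
```

```text
clock: 45.8
eef_pos: [506.5, 93.6, -1.2]
tool_rot: [3.141, -0.0, 1.685]
force: [0.0, 1.3, 3.7]
width: 48.9
gripper_force: 62.1
[ -2.30087856 108.60503258]
clock: 47.0
eef_pos: [531.4, -126.4, 173.6]
clock: 47.6
eef_pos: [551.2, -305.0, 173.1]
px [499.6 322.7] A 325.0 w [ 436.6 -423.8] cl [-131.1 -397.4] sides [np.float64(87.3), np.float64(54.4)] long dir deg 161.7
px [296.1 286.1] A 143.0 w [508.2  92.2] cl [ -0.8 107. ] sides [np.float64(20.6), np.float64(48.7)] long dir deg 2.8
px [311.6 285. ] A 320.5 w [512.7  52.5] cl [-0.8 67. ] sides [np.float64(46.4), np.float64(51.4)] long dir deg 2.2
px [162.3 247. ] A 283.5 w [596.8 447.4] cl [128.  449.7] sides [np.float64(41.3), np.float64(55.0)] long dir deg 34.4
blue [284.1 287.3] 211.0 [ -1.43655606 137.84888069]
blue [334.1 277.1] 83.5 [15.05138127  7.80188217]
blue [176.8 154.6] 504.0 [385.92831851 411.40586016]
rz -0.001 dx,dy,dz [202.1  13.6  95. ] tilt [-3.141e+00 -2.000e-03] clock 47.65
```

The blocks are now centred at -0.8, which matches the jaw. Back to the knob.

```bash
echo '0.8 0.1 0 0 0 0 35 | 0.9 0.1 0 0 0 0 35 | 0.9 0.08 0 0 0 0 35 | 0.9 0 0 0 0 0 35 | 0.5 0 0 0 0 0 35 | 0 0 0.4 0 0 0 35 | 0 0 0 0 0 0 35 | 0 0 0 0 0 0 35' | python3 nudge.py
python3 -c "
from h import *
go([*cl2w((11.5,-89)),107])"
```

```text
clock: 48.45
eef_pos: [542.8, -102.4, 153.7]
tool_rot: [-3.141, -0.0, 1.687]
force: [0.2, -0.2, 0.7]
width: 34.9
gripper_force: 0.0
rz 0.001 dx,dy,dz [ 1.3  0.1 75.7] tilt [-3.141 -0.   ] clock 48.45
```

Converted, 20 mm is 0.4, 15 mm is 0.3.

```bash
echo '0.026 0 0.4 0 0 0 35 | 0 0 0.4 0 0 0 35 | 0 0 0.4 0 0 0 35 | 0 0 0.3 0 0 0 35 | 0 0 0 0 0 0 35 | 0 0 0 0 0 0 8 | 0 0 0 0 0 0 8 | 0 0 0 0 0 0 8 | 0 0 0 0 0 0 8 | 0 0 0 0 0 0 8' | python3 nudge.py
python3 -c "
from h import *
s=ctrl.read_state();p=w2cl(s['eef_pos']);print(p,np.degrees(np.arctan2(p[1]+121.7,p[0])))"
```

```text
clock: 49.45
eef_pos: [543.6, -102.7, 79.4]
tool_rot: [3.14, 0.001, 1.685]
force: [-0.7, -1.1, 5.5]
width: 16.4
gripper_force: 58.7
[ 12.06046185 -90.64795022] 68.77407738223741
```

Converted, -18.1 mm is -0.362, 18.1 mm is 0.362.

```bash
echo '-0.198 0.304 0 0 0 0 8 | -0.322 0.164 0 0 0 0 8 | -0.362 -0.018 0 0 0 0 8 | -0.304 -0.198 0 0 0 0 8 | -0.164 -0.322 0 0 0 0 8 | 0.018 -0.362 0 0 0 0 8 | 0.198 -0.304 0 0 0 0 8 | 0.322 -0.164 0 0 0 0 8 | 0.362 0.018 0 0 0 0 8 | 0.304 0.198 0 0 0 0 8 | 0.164 0.322 0 0 0 0 8 | -0.018 0.362 0 0 0 0 8' | python3 nudge.py
echo '0 0 0 0 0 0 8 | -0.198 0.304 0 0 0 0 8 | -0.322 0.164 0 0 0 0 8 | -0.362 -0.018 0 0 0 0 8 | -0.304 -0.198 0 0 0 0 8 | -0.164 -0.322 0 0 0 0 8 | 0.018 -0.362 0 0 0 0 8 | 0.198 -0.304 0 0 0 0 8 | 0.322 -0.164 0 0 0 0 8 | 0.362 0.018 0 0 0 0 8 | 0.304 0.198 0 0 0 0 8 | 0.164 0.322 0 0 0 0 8' | python3 nudge.py
echo '-0.018 0.362 0 0 0 0 8 | 0 0 0 0 0 0 8 | 0 0 0 0 0 0 8' | python3 nudge.py
cat >> h.py <<'E'
def scale():
    "side view: bars and pointer as clamp y at scale height"
    b=ctrl.get_image('side')
    for nm,lo,hi in(('yellow',(22,110,60),(35,255,255)),('green',(45,90,30),(85,255,255)),('red',(172,110,50),(180,255,255)),('red',(0,150,50),(5,255,255)),('blue',(105,130,30),(125,255,255))):
        for c,r,A,ct in rects(b,hsvm(b,lo,hi),4):
            if 325<c[0]<425 and 230<c[1]<320: print(nm,np.round(c,1),cv2.boundingRect(ct),A,w2cl(px2w('side',c,27 if A<60 else 55)).round(1))
    return b
E
python3 -c "
from h import *
s=ctrl.read_state();p=w2cl(s['eef_pos']);print(p,np.degrees(np.arctan2(p[1]+121.7,p[0])))
cv2.imwrite('pics/s7.png',scale())"
```

```text
clock: 50.65
eef_pos: [543.3, -102.3, 79.5]
tool_rot: [3.141, 0.002, 1.687]
force: [-5.2, -11.9, 1.9]
width: 16.6
gripper_force: 59.5
clock: 51.85
eef_pos: [524.1, -102.4, 79.5]
tool_rot: [-3.142, -0.001, 1.685]
force: [1.2, -7.4, 1.2]
width: 16.4
gripper_force: 59.9
clock: 52.15
eef_pos: [544.3, -102.9, 79.4]
tool_rot: [3.139, 0.002, 1.686]
force: [0.6, -2.5, 6.0]
width: 16.4
gripper_force: 60.1
[ 12.75044368 -90.95095475] 67.47809953465065
yellow [347.  273.5] (344, 272, 7, 4) 16.0 [41.8 80.7]
green [348.9 267.1] (346, 265, 7, 5) 14.5 [42.2 59.1]
blue [362.1 290.6] (346, 279, 33, 23) 493.5 [ -3.2 152.1]
blue [354.  263.6] (351, 262, 6, 4) 8.0 [33.9 44.3]
blue [371.9 254.8] (357, 250, 28, 19) 109.0 [-2.8 36.6]
```

Careful with the scale: shifts go in shares of 50 mm and turns go in units of 0.25 rad. That gives: 14.6 mm is 0.292, -18.1 mm is -0.362.

```bash
echo '-0.198 0.304 0 0 0 0 8 | -0.322 0.164 0 0 0 0 8 | -0.362 -0.018 0 0 0 0 8 | -0.304 -0.198 0 0 0 0 8 | -0.164 -0.322 0 0 0 0 8 | 0.018 -0.362 0 0 0 0 8 | 0.198 -0.304 0 0 0 0 8 | 0.322 -0.164 0 0 0 0 8 | 0.292 0 0 0 0 0 8 | 0 0 0 0 0 0 8 | 0 0 0 0 0 0 8 | 0 0 0 0 0 0 8' | python3 nudge.py
python3 -c "
from h import *
s=ctrl.read_state();p=w2cl(s['eef_pos']);print(p,np.degrees(np.arctan2(p[1]+122,p[0])),s['force'])
cv2.imwrite('pics/s8.png',scale())"
```

```text
clock: 53.4
eef_pos: [499.2, -130.7, 79.3]
tool_rot: [-3.139, -0.005, 1.686]
force: [-6.4, 2.8, 14.7]
width: 16.1
gripper_force: 61.2
[ -35.22652406 -113.43545843] 166.33494673802386 [-6.43385572  2.78840746 14.67539174]
yellow [347.  273.5] (344, 272, 7, 4) 16.0 [41.8 80.7]
green [347.8 266.9] (346, 265, 5, 4) 8.5 [44.7 59. ]
red [350.  260.7] (348, 259, 6, 4) 8.0 [44.3 37.1]
blue [362.1 290.7] (346, 279, 34, 24) 483.5 [ -3.3 152.3]
blue [352.8 266.2] (350, 265, 6, 4) 9.0 [34.5 53.7]
blue [370.9 257.9] (356, 253, 29, 20) 119.0 [-2.7 47.7]
```

Knob angle is about 167° and the opening about 67 mm. I'll release, lift, park clear and do a final check.

Converted, -45 mm is -0.9, -40 mm is -0.8.

```bash
echo '0 0 0 0 0 0 40 | 0 0 0 0 0 0 40 | 0 0 -0.8 0 0 0 40 | 0 0 -0.9 0 0 0 40 | 0 0 -0.7 0 0 0 40 | -0.8 0 0 0 0 0 40 | -0.8 0 0 0 0 0 40 | -0.8 0 0 0 0 0 40 | -0.8 -0.4 0 0 0 0 40 | -0.4 -0.4 0 0 0 0 40 | 0 0 0 0 0 0 40' | python3 nudge.py
python3 -c "
from h import *
scale();b=ctrl.get_image('top');cv2.imwrite('pics/t9.png',b);woods(b,55)
for nm,lo,hi,z in(('y',(22,110,60),(35,255,255),26),('g',(45,80,30),(85,255,255),26),('blue',(100,120,30),(125,255,255),55)):
  for q,r,A,ct in rects(b,hsvm(b,lo,hi),2):
    if 260<q[0]<400 and q[1]>255: print(nm,np.round(q,1),A,w2cl(px2w('top',q,z)))
m=hsvm(b,(0,150,60),(6,255,255))|hsvm(b,(174,150,60),(180,255,255))
for q,r,A,ct in rects(b,m,4): print('red',q,A,w2cl(px2w('top',q,125)))
i=cv2.cvtColor(b,cv2.COLOR_BGR2HSV)
for r in range(266,276): print(r,[tuple(int(v) for v in i[r,x]) for x in range(309,322)])"
```

```text
clock: 54.55
eef_pos: [478.5, -321.0, 198.8]
tool_rot: [-3.14, 0.002, 1.678]
force: [0.3, -0.9, -0.1]
width: 39.8
gripper_force: 0.0
yellow [346.7 273.5] (344, 272, 7, 4) 15.0 [42.4 81. ]
green [347.8 266.9] (346, 265, 5, 4) 8.5 [44.7 59. ]
red [350.5 260.3] (348, 259, 6, 4) 7.0 [43.6 35.7]
blue [362.1 290.8] (346, 279, 33, 24) 490.0 [ -3.5 152.5]
blue [353.  266.3] (350, 265, 6, 4) 10.0 [34.1 54. ]
blue [370.7 257.8] (356, 254, 29, 18) 117.0 [-2.2 47.5]
px [302.1 285.7] A 462.5 w [509.8  76.8] cl [-0.9 91.5] sides [np.float64(65.4), np.float64(53.2)] long dir deg 96.7
px [466.2 287.8] A 522.5 w [ 521.2 -343. ] cl [ -37.8 -326.9] sides [np.float64(78.4), np.float64(76.6)] long dir deg 165.3
px [162.4 247. ] A 288.5 w [596.9 447.2] cl [128.1 449.5] sides [np.float64(41.3), np.float64(55.0)] long dir deg 34.4
y [305.5 269. ] 4.0 [46.39474794 80.4411765 ]
g [313.9 267.9] 3.5 [47.63889601 57.99310116]
blue [283.8 287.3] 202.0 [ -1.37857156 138.42314381]
blue [319.5 284.1] 171.0 [4.07559222e-02 4.65721840e+01]
red (102.73333333333332, 313.0) 5.0 [-38.49090135 565.55776795]
red (59.6060606
[... 1528 characters left out ...]
1, 45, 40), (113, 29, 35), (116, 45, 40), (112, 67, 42), (112, 67, 42), (110, 78, 39)]
273 [(20, 24, 32), (20, 23, 33), (8, 29, 35), (120, 7, 38), (109, 105, 68), (109, 146, 84), (108, 154, 73), (107, 146, 63), (107, 147, 66), (107, 165, 79), (107, 166, 89), (107, 164, 87), (107, 167, 84)]
274 [(14, 65, 51), (12, 63, 53), (13, 49, 62), (14, 42, 67), (135, 15, 70), (113, 85, 72), (108, 159, 77), (107, 169, 83), (107, 170, 84), (106, 171, 85), (107, 168, 88), (107, 173, 87), (107, 168, 88)]
275 [(12, 117, 96), (12, 125, 96), (12, 128, 98), (14, 132, 106), (13, 136, 103), (2, 71, 68), (110, 138, 74), (107, 171, 85), (107, 169, 86), (107, 169, 86), (107, 172, 86), (107, 170, 87), (107, 173, 87)]
```

The pointer (columns 313–315) sits exactly under the green bar. The three blocks are packed at clamp (-0.9, 91.5).

```bash
python3 -c "
from h import *
print(ctrl.finish_job())"
```

```text
the job is handed in; nothing more can be done
None
```

The job is done and handed in: the panel lies flat in the middle of the cork board, and the three blocks stand centred in the clamp with the jaw pointer on the green mark.

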